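Press a batch of cast wax slabs flat

TASK

Press this batch of wax slabs flat: stack all of them squarely on one another on the steel bed of the press, lengthways, and before anything covers the pile take its temperature by holding the infrared thermometer steady for two seconds, aimed at the middle of the top slab from a hand's breadth or so, without touching the wax with it. Put the thermometer back in its cradle, lay the pressing board squarely on the pile with its steel plate up, and lower the press lever gently until it rests on the board.

Things in the scene. Friction and masses are not known exactly. Their poses are not given: they have to be found in the camera images.
- slab0: a cast slab of cream wax, a flat bar 100 x 50 x 16 mm with three thin score lines across its top; origin at the middle of its top face, x along the 100 mm length, z up; 3 to 5 slabs are there, the others absent (None); all alike
- slab1: a cast slab of cream wax, a flat bar 100 x 50 x 16 mm with three thin score lines across its top; origin at the middle of its top face, x along the 100 mm length, z up; 3 to 5 slabs are there, the others absent (None); all alike
- slab2: a cast slab of cream wax, a flat bar 100 x 50 x 16 mm with three thin score lines across its top; origin at the middle of its top face, x along the 100 mm length, z up; 3 to 5 slabs are there, the others absent (None); all alike
- slab3: a cast slab of cream wax, a flat bar 100 x 50 x 16 mm with three thin score lines across its top; origin at the middle of its top face, x along the 100 mm length, z up; 3 to 5 slabs are there, the others absent (None); all alike
- slab4: a cast slab of cream wax, a flat bar 100 x 50 x 16 mm with three thin score lines across its top; origin at the middle of its top face, x along the 100 mm length, z up; 3 to 5 slabs are there, the others absent (None); all alike
- bed (a point): centre of the top face of the press's steel bed (a raised plate 106 x 56 mm, 30 mm above the table); x along its 106 mm length, away from the lever's handle side towards the lever's posts, z up. The press is a fixed wooden base 220 x 110 mm; its two posts stand 100 mm from the bed's centre in +x, at y = +-43 mm, up to 140 mm above the table
- lever (a joint): press lever angle, rad: 0 = level over the bed, grows as it is raised; parked at about 1.6 to 1.75 (just past upright), where it stays by itself. With 3, 4, 5 slabs and the board under it, it rests at about -0.12, 0.04, 0.20 rad. It weighs 0.35 kg and turns almost freely: let go forward of upright, it falls and slams
- lever_hinge (a point): hinge of the press lever: 100 mm from the bed's centre in the bed's +x, 98 mm above the bed; the lever turns about the press's y. Two arms (inner gap 64 mm) carry a round foot bar 20 mm thick at 100 mm from the hinge (its underside 22 mm below the line from hinge to handle), which comes down on the middle of the board, and the wooden handle bar at 178 mm
- lever_handle (a point): middle of the lever's wooden handle bar, a round bar 16 mm thick that lies along the press's y; grip it across x from above, and let it turn between the pads. Parked, it stands up to 315 mm above the table just behind the bed: keep clear of it or pass over it
- press_board: pressing board: a plywood plate 106 x 56 x 14 mm with a 2 mm steel plate let on its top in the middle (16 mm in all); origin at the centre of its underside, x along its length, z up
- ir: infrared thermometer, a grey stick with a straight body 110 long x 34 wide x 32 mm high and a 22 mm long, 19 mm thick black nose; origin at the middle of the body. This frame is level in the cradle: z up, and the stick points nose-down, 30 degrees below the frame's x axis in its x-z plane; the 34 mm width is along y. Grip it across y at its middle, from above
- ir_lens (a point): lens at the tip of the nose, 77 mm along the stick from the body's middle; x is the direction it looks along (30 degrees below body x), y across
- cradle: the thermometer's desk cradle, fixed: two black saddles 80 mm apart on a 112 x 64 mm steel plate, the front one lower, with 3.5 mm of room on either side of the stick and a lip in front of its body; x as the stick points, origin on the table under the middle of the stick; open from above
- cradle_seat (a point): where the middle of the thermometer (ir) is when it sits in the cradle, 75 mm above the table; x, z as cradle. Lowered 3 to 4 mm too far back is fine: it clears the front lip then and slides or stays

How it is judged:
On the way, in this order (a step that is already met when the one before it is completed fails the run):
1. all slabs of the batch stacked squarely on the bed and let go (x of slab0 in the frame of bed between -0.008 and 0.008 m and y of slab0 in the frame of bed between -0.008 and 0.008 m and angle between the x axis of each of slab0, slab1, slab2, slab3, slab4 and the x axis of bed, either way round below 0.1 rad and angle between each of slab0, slab1, slab2, slab3, slab4's own z axis and vertical below 0.06 rad and z of each of slab0, slab1, slab2, slab3, slab4 in the frame of bed below 0.105 m and x of slab1 in the frame of bed between -0.008 and 0.008 m and y of slab1 in the frame of bed between -0.008 and 0.008 m and x of slab2 in the frame of bed between -0.008 and 0.008 m and y of slab2 in the frame of bed between -0.008 and 0.008 m and x of slab3 in the frame of bed between -0.008 and 0.008 m and y of slab3 in the frame of bed between -0.008 and 0.008 m and x of slab4 in the frame of bed between -0.008 and 0.008 m and y of slab4 in the frame of bed between -0.008 and 0.008 m and contact force between the fingers and slab0 below 0.2 N and contact force between the fingers and slab1 below 0.2 N and contact force between the fingers and slab2 below 0.2 N and contact force between the fingers and slab3 below 0.2 N and contact force between the fingers and slab4 below 0.2 N and linear speed of each of slab0, slab1, slab2, slab3, slab4 below 0.02 m/s), for 0.3 s.
2. the thermometer held in the gripper, aimed steadily at the middle of the top slab of the uncovered square pile for 1.5 s (x of slab0 in the frame of bed between -0.008 and 0.008 m and y of slab0 in the frame of bed between -0.008 and 0.008 m and angle between the x axis of each of slab0, slab1, slab2, slab3, slab4 and the x axis of bed, either way round below 0.1 rad and angle between each of slab0, slab1, slab2, slab3, slab4's own z axis and vertical below 0.06 rad and z of each of slab0, slab1, slab2, slab3, slab4 in the frame of bed below 0.105 m and x of slab1 in the frame of bed between -0.008 and 0.008 m and y of slab1 in the frame of bed between -0.008 and 0.008 m and x of slab2 in the frame of bed between -0.008 and 0.008 m and y of slab2 in the frame of bed between -0.008 and 0.008 m and x of slab3 in the frame of bed between -0.008 and 0.008 m and y of slab3 in the frame of bed between -0.008 and 0.008 m and x of slab4 in the frame of bed between -0.008 and 0.008 m and y of slab4 in the frame of bed between -0.008 and 0.008 m and contact force between the fingers and ir above 0.5 N and linear speed of ir below 0.03 m/s and angular speed of ir below 0.2 rad/s and horizontal distance between press_board and bed above 0.09 m and ((x of slab0 in the frame of ir_lens between 0.05 and 0.25 m and y of slab0 in the frame of ir_lens between -0.02 and 0.02 m and z of slab0 in the frame of ir_lens between -0.025 and 0.025 m and z of ir_lens in the frame of slab0 above 0.02 m and z of each of slab1, slab2, slab3, slab4 in the frame of slab0 below 0.006 m) or (x of slab1 in the frame of ir_lens between 0.05 and 0.25 m and y of slab1 in the frame of ir_lens between -0.02 and 0.02 m and z of slab1 in the frame of ir_lens between -0.025 and 0.025 m and z of ir_lens in the frame of slab1 above 0.02 m and z of each of slab0, slab2, slab3, slab4 in the frame of slab1 below 0.006 m) or (x of slab2 in the frame of ir_lens between 0.05 and 0.25 m and y of slab2 in the frame of ir_lens between -0.02 and 0.02 m and z of slab2 in the frame of ir_lens between -0.025 and 0.025 m and z of ir_lens in the frame of slab2 above 0.02 m and z of each of slab0, slab1, slab3, slab4 in the frame of slab2 below 0.006 m) or (x of slab3 in the frame of ir_lens between 0.05 and 0.25 m and y of slab3 in the frame of ir_lens between -0.02 and 0.02 m and z of slab3 in the frame of ir_lens between -0.025 and 0.025 m and z of ir_lens in the frame of slab3 above 0.02 m and z of each of slab0, slab1, slab2, slab4 in the frame of slab3 below 0.006 m) or (x of slab4 in the frame of ir_lens between 0.05 and 0.25 m and y of slab4 in the frame of ir_lens between -0.02 and 0.02 m and z of slab4 in the frame of ir_lens between -0.025 and 0.025 m and z of ir_lens in the frame of slab4 above 0.02 m and z of each of slab0, slab1, slab2, slab3 in the frame of slab4 below 0.006 m))), for 1.5 s.
At the end, for the whole second after the job is handed in: every slab flat in one pile on the bed, within 8 mm (along, across) and 0.10 rad of the bed; the board on top, steel up, within 10 mm and 0.10 rad; the lever resting on it with over 1 N; the thermometer in its cradle within 15 mm and 0.15 rad; all at rest (x of slab0 in the frame of bed between -0.008 and 0.008 m and y of slab0 in the frame of bed between -0.008 and 0.008 m and angle between the x axis of each of slab0, slab1, slab2, slab3, slab4, press_board and the x axis of bed, either way round below 0.1 rad and angle between each of slab0, slab1, slab2, slab3, slab4, press_board's own z axis and vertical below 0.06 rad and z of each of slab0, slab1, slab2, slab3, slab4 in the frame of bed below 0.105 m and x of slab1 in the frame of bed between -0.008 and 0.008 m and y of slab1 in the frame of bed between -0.008 and 0.008 m and x of slab2 in the frame of bed between -0.008 and 0.008 m and y of slab2 in the frame of bed between -0.008 and 0.008 m and x of slab3 in the frame of bed between -0.008 and 0.008 m and y of slab3 in the frame of bed between -0.008 and 0.008 m and x of slab4 in the frame of bed between -0.008 and 0.008 m and y of slab4 in the frame of bed between -0.008 and 0.008 m and x of press_board in the frame of bed between -0.01 and 0.01 m and y of press_board in the frame of bed between -0.01 and 0.01 m and z of each of slab0, slab1, slab2, slab3, slab4 in the frame of press_board below 0.006 m and distance between ir and cradle_seat below 0.015 m and angle between the x axis of ir and the x axis of cradle, either way round below 0.15 rad and angle between ir's own z axis and vertical below 0.15 rad and contact force between lever and press_board above 1 N and velocity of joint lever between -0.1 and 0.1 rad/s and linear speed of each of press_board, ir below 0.02 m/s); the robot touches nothing.
It fails at once if the lever is let fall (faster than 3 rad/s) (velocity of joint lever below -3 rad/s).
It fails at once if the thermometer touches the wax (contact force between ir and slab0 above 0.5 N or contact force between ir and slab1 above 0.5 N or contact force between ir and slab2 above 0.5 N or contact force between ir and slab3 above 0.5 N or contact force between ir and slab4 above 0.5 N).
Of slab0, slab1, slab2, slab3, slab4 only 3 to 5 are there at a start; the rules pass over those that are not, and their reading is None.
At some moment in a run one of press_board may be knocked a few centimetres aside while the robot is not near it.
It also fails if it takes over 210 s, if anything falls off the work surface, if the arm or the gripper's body presses on something with over 40 N, if the wrist force passes 120 N, or if a joint passes its speed limit or range.

ROBOT

A 6-joint arm with a two-finger parallel gripper is mounted at the origin on a cart in front of the work surface, level with it; the furniture and walls round the work are solid. World frame = base frame: x ahead of the robot, y to its left, z up, the work surface at z = 0. Lengths are in m, angles in rad, forces in N, time in s.
With the tool pointing down it reaches from about 0.325 to 0.925 m from the base axis. Payload 3.1 kg.
Tool frame: the origin (TCP) lies at the very end of the fingers, on their centre line; the grasp point (between the pads) lies 19 mm behind it (ctrl.grasp_offset is the z of the grasp point in the tool frame, in m); z points along the fingers, y is the line along which they close (so a half turn about z gives the same grasp; the last joint's range is limited). The gripper opens to 85 mm and grips with 20 to 120 N. Pads are 22 mm wide; open, the fingers measure 114 mm over their backs; the gripper's body (76 mm by 85 mm) begins 54 mm behind the grasp point. The pads swing forward as they close: fully open they stand 13 mm farther back than shut.
Start: joints at [-0.112, 0.217, 1.613, -0, 1.311, -0.112], TCP at [0.625, 0, 0.231] pointing down, gripper open.
Joint ranges: [-2.75, 2.75], [-0.78, 2.1], [0.31, 2.55], [-1.13, 4.27], [0.13, 2.63], [-2.58, 2.58]. Speed limits (rad/s): [2.79, 2.79, 3.14, 3.14, 3.14, 3.14].

INTERFACE

Orientations are given as a unit quaternion [w, x, y, z].
In Python, from workcell import ctrl gives the robot as it stands.
- The arm moves only by the tool carry_out, never from a script. Its argument "deltas" is a list of rows, each a list of 3 entries, a list of its own where there are three numbers: the shift along the tool's x, y, z in m, then the turn about the tool's z in rad, then the finger opening in m, from 0 to 0.0854. A call has 1 to 8 rows; each row shifts and turns the commanded pose from where the row before left it, along the tool's axes as they then stand; what a row does not reach is not made up. A row lasts 1/10 s, in which the tool goes at most 50 mm and 8.59 degrees, less where a joint would pass 70% of its speed; a pose out of reach is approached as far as the arm can. A call is refused whole if a number of a shift passes 0.05 or a number of a turn 0.15, either way. A call with a gripper value outside its range is refused whole. The fingers move at their own pace and stop on an object; "grip_force" is the grip in N (left out, the last holds). Time passes only in rows, so rows that do not move let the fingers close. It gives the time, the measured TCP pose, the force, the opening and the grip force at its end, in the units of the state.
- ctrl.get_obs(): the state, without advancing time (a new reading comes with each control period).
- ctrl.get_image(name): name is "scene" or "side" or "wrist"; returns a dict with "pixels" (420x560x3 uint8, blue, green, red), "K" (3x3 intrinsics, pixels), "pose" (4x4, takes a point from camera to world coordinates). Camera axes: x right, y down, z forward; pixel columns grow to the right and rows downward; lengths in m; the calibration is good to about 2 mm. A picture is of the moment at which its call begins. There is no depth.
- ctrl.hand_in(): hands the job in; it is judged then, once.
Trained networks look in the newest picture that a camera, given by its name, has taken for a name from the list of things; names that differ only in an ending like _2 or _b are one class to them, and where a whole thing is asked for, a point or a joint stands for the part that bears it (a point fixed in the world has none). Each returns a list of dicts, best first, with "p" (0 to 1); they miss things now and then, are a little off and sometimes report something else, mostly with a low value. They report only what shows in the picture. A call takes as long as a camera call.
- ctrl.trace(target, camera): "mask" (420x560 bool, what is visible of it) and "extent" ([centre column, centre row, width, height] in pixels, round what is visible of it).
- ctrl.landmark_of(target, camera): "point" ([column, row] in pixels: a listed point, or the origin of a listed thing).
The state is a dict: "time_s": time; "joint_pos": joint angles; "dq": joint speeds; "joint_efforts": joint torques, N m; "tcp_pos": TCP position; "eef_rot": TCP orientation; "ft_force": force on the tool from outside, world axes, zero at the start; "ft_torque": the same for the moment, N m; "gripper_width": opening from 0.0 (shut) to 1.0 (fully open); "finger_force": force on a finger pad.
Only numpy, scipy, OpenCV 4.12 (cv2) and the standard library are available. Lean on these libraries where they do the work, as an engineer would, in place of code of your own. Each camera call takes 0.05 s, during which the arm holds its last target. There are 200 camera calls.

## Working session

There is one attempt and no reset: what is moved stays moved. The work goes in short steps, Python scripts to look and compute and a tool call to move; the robot and the scene stay as the last step left them, time stands still between calls to the robot, and variables do not carry over. Pictures are saved under pics/ and viewed, at most 14 in all, crops included, and the job is handed in when it is done.

Besides the shell and the picture viewer there is one more tool, called by a JSON object that holds its "method" and its "body". carry_out: Moves the arm, as the interface text tells. Its arguments: {"type":"object","properties":{"deltas":{"type":"array","items":{"type":"array"}},"grip_force":{"type":"number"}},"required":["deltas"]}

```bash
mkdir -p pics; ls
python3 - <<'E'
from workcell import ctrl
import cv2,numpy as np
o=ctrl.get_obs();print({k:np.round(v,3).tolist() for k,v in o.items()}, ctrl.grasp_offset)
for c in ["scene","side","wrist"]:
    im=ctrl.get_image(c);cv2.imwrite(f"pics/{c}0.png",im["pixels"])
    print(c,np.round(im["K"],1).tolist(),np.round(im["pose"],3).tolist())
    for t in ["slab0","press_board","ir","cradle","lever","bed"]:
        for f in ("landmark_of","trace"):
            try:
                r=getattr(ctrl,f)(t,c)
                print(t,f,[(np.round(d.get("point",d.get("extent")),1).tolist(),round(float(d["p"]),2)) for d in r])
            except Exception as e: print(t,f,e)
E
```

```text
pics
{'time_s': 0.0, 'joint_pos': [-0.112, 0.218, 1.615, -0.0, 1.311, -0.112], 'dq': [-0.001, 0.002, -0.0, -0.0, 0.001, 0.0], 'joint_efforts': [-0.0, -39.684, -30.385, -0.0, 0.01, 0.0], 'tcp_pos': [0.624, 0.0, 0.23], 'eef_rot': [-0.001, 0.707, 0.707, -0.001], 'ft_force': [-0.27, 0.124, -0.523], 'ft_torque': [-0.018, 0.032, -0.027], 'finger_force': 0.0, 'gripper_width': 0.995} -0.0187
scene [[470.6, 0.0, 278.1], [0.0, 470.6, 205.8], [0.0, 0.0, 1.0]] [[0.453, -0.422, 0.785, -0.558], [-0.891, -0.197, 0.409, -0.5], [-0.018, -0.885, -0.466, 0.768], [0.0, 0.0, 0.0, 1.0]]
slab0 landmark_of [([266.9, 230.8], 0.8), ([237.7, 251.0], 0.49)]
slab0 trace [([269.2, 235.2, 33.1, 20.5], 0.82), ([247.2, 256.2, 21.9, 16.3], 0.52), ([381.1, 233.2, 12.6, 9.6], 0.34)]
press_board landmark_of [([193.3, 214.5], 0.61)]
press_board trace []
ir landmark_of [([381.3, 230.9], 0.65)]
ir trace [([381.7, 234.8, 14.0, 13.7], 0.53)]
cradle landmark_of [([382.4, 258.4], 0.47)]
cradle trace [([383.7, 241.0, 21.4, 14.2], 0.6), ([336.9, 169.8, 33.9, 68.5], 0.23)]
lever landmark_of it knows: bed, cradle, cradle_seat, ir,
[... 1218 characters left out ...]
.964, -0.267, 0.067], [0.001, 0.267, -0.964, 0.374], [0.0, 0.0, 0.0, 1.0]]
slab0 landmark_of [([68.4, 59.6], 0.74), ([203.3, 80.5], 0.67)]
slab0 trace [([71.2, 57.6, 75.5, 109.3], 0.94), ([203.6, 79.1, 57.2, 108.1], 0.62)]
press_board landmark_of [([195.8, 254.1], 0.6)]
press_board trace []
ir landmark_of []
ir trace [([70.8, 58.2, 74.5, 110.5], 0.29)]
cradle landmark_of [([247.7, 355.0], 0.69)]
cradle trace [([230.8, 349.1, 67.0, 37.7], 0.66)]
lever landmark_of it knows: bed, cradle, cradle_seat, ir, ir_lens, lever_handle, lever_hinge, press_board, slab
lever trace [([300.5, 306.4, 79.6, 109.6], 0.63)]
bed landmark_of [([193.2, 257.9], 0.95)]
bed trace [([217.8, 280.9, 249.4, 169.5], 0.92)]
```

Run:
```python
import cv2,numpy as np
a=cv2.imread("pics/side0.png");cv2.imwrite("pics/side0c.png",cv2.resize(a[120:420,120:420],(600,600),interpolation=cv2.INTER_CUBIC))
b=cv2.imread("pics/scene0.png");b=cv2.resize(b[100:310,150:430],(800,600),interpolation=cv2.INTER_CUBIC);cv2.imwrite("pics/scene0c.png",b)
```

```text
(no output)
```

View pics/side0c.png

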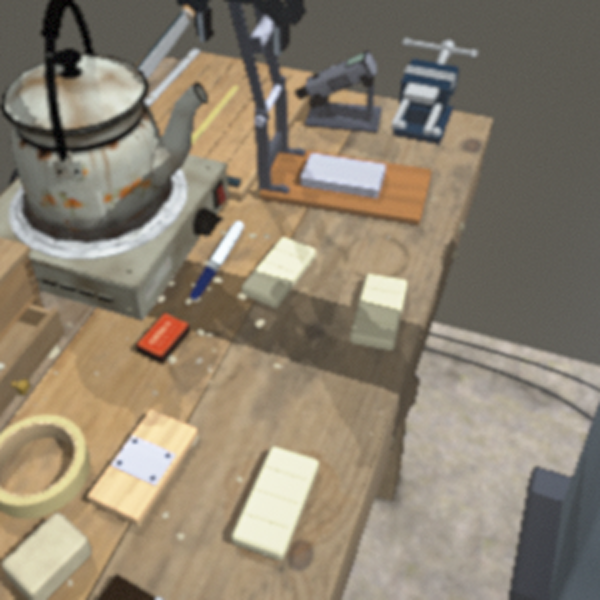

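View pics/scene0c.png

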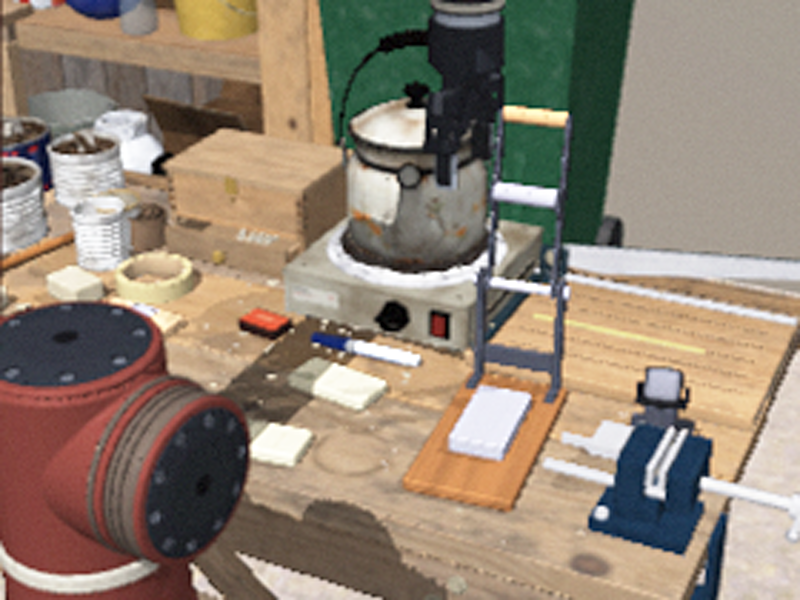

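View pics/wrist0.png

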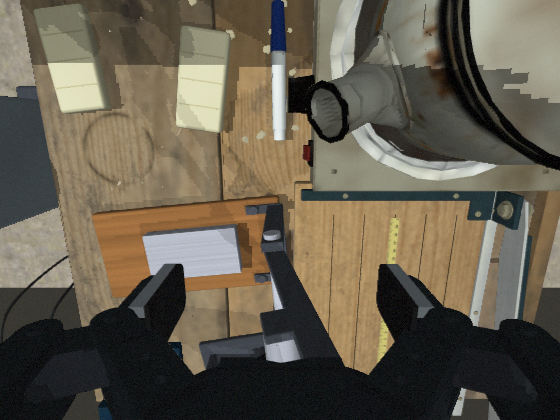

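Three slabs (side crop ≈(278,265), (380,310), (275,500)), with the board at ≈(145,465), the press with its bed at ≈(343,175) and lever to +x, and the cradle behind the press at ≈(340,95). Next I fit the box models.

```bash
cat > h.py <<'E'
from workcell import ctrl
import cv2,numpy as np
from scipy.optimize import minimize
def ray(im,uv,z):
    d=im["pose"][:3,:3]@np.linalg.inv(im["K"])@[uv[0],uv[1],1.];o=im["pose"][:3,3]
    return o+d*(z-o[2])/d[2]
def proj(im,P):
    q=(np.asarray(P)-im["pose"][:3,3])@im["pose"][:3,:3]@im["K"].T
    return q[:,:2]/q[:,2:]
def tri(l):  # l: (im,uv) list -> least squares point
    A=np.zeros((3,3));b=np.zeros(3)
    for im,uv in l:
        d=im["pose"][:3,:3]@np.linalg.inv(im["K"])@[uv[0],uv[1],1.];d/=np.linalg.norm(d)
        M=np.eye(3)-np.outer(d,d);A+=M;b+=M@im["pose"][:3,3]
    return np.linalg.solve(A,b)
def box(x,y,a,L,W,z0,z1):
    c,s=np.cos(a),np.sin(a)
    return [[x+c*u*L/2-s*v*W/2,y+s*u*L/2+c*v*W/2,z] for u in(-1,1) for v in(-1,1) for z in(z0,z1)]
def sil(im,P):
    m=np.zeros((840,1120),np.uint8)
    h=cv2.convexHull(np.float32(proj(im,P)*2+.5))
    cv2.fillConvexPoly(m,np.int32(np.round(h*16)),1,shift=4);return m
def fit(views,x0,L,W,z0,z1):
    ms=[(im,cv2.resize(m.astype(np.uint8),(1120,840),interpolation=cv2.INTER_NEAREST)) for im,m in views]
    def c(p):
        t=0
        for im,m in ms:
            s=sil(im,box(*p,L,W,z0,z1));t+=1-(s&m).sum()/max((s|m).sum(),1)
        return t/len(ms)
    best=min((minimize(c,[x0[0],x0[1],a],method="Nelder-Mead",options=dict(initial_simplex=np.array([x0[0],x0[1],a])+np.array([[0,0,0],[.01,0,0],[0,.01,0],[0,0,.2]]),xatol=1e-4,fatol=1e-4)) for a in (x0[2:] if len(x0)>2 else np.arange(0,3.1,.5))),key=lambda r:r.fun)
    return best.x,best.fun
E
python3 - <<'E'
from h import *
ims={c:ctrl.get_image(c) for c in ["scene","side","wrist"]}
for c,im in ims.items():
    for d in ctrl.trace("slab0",c):
        p=ray(im,d["extent"][:2],.01)
        f=fit([(im,d["mask"])],p[:2],.1,.05,0,.016)
        print(c,round(d["p"],2),int(d["mask"].sum()),np.round(p,3),np.round(f[0],3),round(f[1],3))
    for n in ["bed","lever_hinge","lever_handle","ir","ir_lens","cradle","cradle_seat","press_board"]:
        for d in ctrl.landmark_of(n,c):
            z=dict(bed=.03,ir=.075,cradle_seat=.075,ir_lens=.0365,cradle=0,press_board=0,lever_hinge=.128,lever_handle=.3)[n]
            print(c,n,round(d["p"],2),np.round(d["point"],1),np.round(ray(im,d["point"],z),3))
E
```

```text
scene 0.66 357 [1.101 0.102 0.01 ] [1.115 0.106 1.774] 0.559
scene 0.62 383 [0.542 0.114 0.01 ] [0.543 0.113 1.314] 0.115
scene 0.52 253 [0.408 0.107 0.01 ] [0.431 0.123 0.6  ] 0.462
scene bed 0.56 [318.  247.4] [ 0.505 -0.073  0.03 ]
scene lever_hinge 0.6 [330.5 197.9] [ 0.632 -0.059  0.128]
scene lever_handle 0.83 [339.7 140.6] [ 0.664 -0.068  0.3  ]
scene ir 0.74 [239.3 251.6] [0.331 0.082 0.075]
scene ir 0.6 [378.8 230.3] [ 0.597 -0.221  0.075]
scene ir_lens 0.52 [328.2 197.8] [0.8   0.012 0.036]
scene cradle 0.51 [380.4 256.3] [ 0.582 -0.237  0.   ]
scene cradle_seat 0.58 [382.  232.8] [ 0.588 -0.233  0.075]
scene cradle_seat 0.48 [333.6 199.6] [ 0.724 -0.035  0.075]
scene press_board 0.48 [198.5 215.2] [0.56  0.387 0.   ]
side 0.79 1500 [0.433 0.397 0.01 ] [0.433 0.389 1.592] 0.061
side 0.78 652 [0.544 0.116 0.01 ] [0.544 0.108 1.518] 0.173
side 0.57 790 [0.41  0.139 0.01 ] [0.41  0.129 1.695] 0.078
side bed 0.89 [292.  204.6] [ 0.522 -0.079  0.03 ]
side lever_hinge 0.65 [257.4 171.2] [ 0.614 -0.064  0.128]
side lever_handle 0.57 [253.8 167.6] [0.521 0.166 0.3  ]
side ir 0.69 [294.1 201.5] [ 0.504 -0.039  0.075]
side ir 0.58 [288.4 157.4] [ 0.587 -0.237  0.075]
side ir_lens 0.86 [268.8 169. ] [ 0.641 -0.213  0.036]
side cradle 0.72 [288.9 177.9] [ 0.585 -0.239  0.   ]
side cradle_seat 0.74 [291.  157.4] [ 0.58  -0.24   0.075]
side press_board 0.84 [195.  353.4] [0.563 0.395 0.   ]
side press_board 0.61 [290.2 179.9] [ 0.578 -0.23   0.   ]
wrist 0.94 5012 [0.545 0.112 0.01 ] [0.543 0.11  1.427] 0.061
wrist 0.62 5719 [0.41  0.134 0.01 ] [0.41  0.129 1.683] 0.078
wrist bed 0.83 [191.4 255.4] [ 0.523 -0.078  0.03 ]
wrist lever_hinge 0.66 [279.1 289.1] [ 0.624 -0.068  0.128]
wrist cradle 0.66 [246.4 353.7] [ 0.578 -0.236  0.   ]
```

Run:
```python
from h import *
im=ctrl.get_image("wrist");p=im["pixels"];hsv=cv2.cvtColor(p,cv2.COLOR_BGR2HSV)
print(hsv[250,190],hsv[215,150],hsv[80,205],hsv[110,205])
m=((hsv[...,1]<50)&(hsv[...,2]>120)).astype(np.uint8)
m=cv2.morphologyEx(m,cv2.MORPH_OPEN,np.ones((3,3)))
n,l,st,_=cv2.connectedComponentsWithStats(m);k=l[250,190];mm=(l==k)
print(st[k])
for z0 in (.03-1e-4,.025,.02): print(z0,[np.round(v,4) for v in fit([(im,mm)],[.522,-.078,0.,.1],.106,.056,z0,.03)])
c=cv2.approxPolyDP(cv2.convexHull(np.argwhere(mm)[:,::-1].astype(np.int32)),3,True)[:,0]
print(c.tolist(),[np.round(ray(im,q,.03)[:2],4).tolist() for q in c])
v=p.copy();v[cv2.morphologyEx(mm.astype(np.uint8),cv2.MORPH_GRADIENT,np.ones((2,2)))>0]=(0,0,255)
cv2.imwrite("pics/bed.png",cv2.resize(v[190:310,80:300],(770,420),interpolation=cv2.INTER_NEAREST))
```

```text
[108  21 203] [ 15 157 153] [ 30  41 224] [ 30  41 223]
[ 143  228   98   50 3716]
0.0299 [array([ 0.523 , -0.077 ,  0.1013]), np.float64(0.1253)]
0.025 [array([ 0.523 , -0.0786,  0.0976]), np.float64(0.1533)]
0.02 [array([ 0.5229, -0.0793,  0.1155]), np.float64(0.1794)]
[[240, 272], [186, 277], [151, 274], [143, 236], [233, 228]] [[0.5778, -0.0991], [0.5143, -0.1055], [0.4736, -0.1016], [0.4697, -0.0546], [0.5718, -0.0451]]
```

View pics/bed.png

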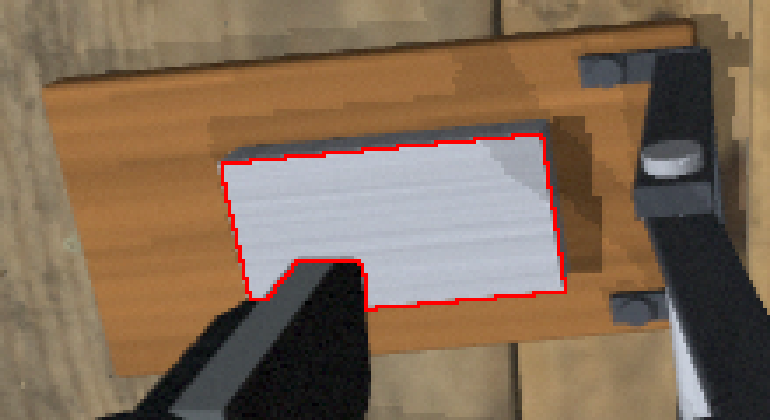

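The red outline follows the bed's top face, except where a finger covers it at bottom left. The bed is at about (0.523, -0.0775), yaw about 0.098. I'll go to the middle slab first.

{"method": "carry_out", "body": {"deltas": [[[0.0367,-0.0272,0],0,0.0854],[[0.0367,-0.0272,0],0,0.0854],[[0.0367,-0.0272,0],0,0.0854],[[0,0,0.02],0.14,0.0854],[[0,0,0.04],0,0.0854],[[0,0,0.04],0,0.0854],[[0,0,0.03],0,0.0854],[[0,0,0],0,0.0854]], "grip_force": 30}}

```text
time_s: 4.15
tcp_pos: [0.5386, 0.1098, 0.0961]
eef_rot: [-0.003, 0.755, 0.656, -0.004]
ft_force: [-0.6, 0.6, 0.0]
gripper_width: 1.0
finger_force: 0.0
```

```bash
cat >> h.py <<'E'
def state():
    o=ctrl.get_obs();w,x,y,z=o["eef_rot"]
    ty=np.array([2*(x*y-w*z),1-2*(x*x+z*z)]);phi=np.arctan2(ty[1],ty[0])
    print("t",round(o["time_s"],2),"tcp",np.round(o["tcp_pos"],4),"phi",round(phi,4),"q6",round(o["joint_pos"][5],3),"F",np.round(o["ft_force"],1),"w",round(o["gripper_width"],3),"ff",round(o["finger_force"],1))
    return o,phi
def go(x,y,z,phi_t):
    """print shift (tool axes now), turn to phi_t; half turn allowed"""
    o,phi=state();d=np.array([x,y,z])-o["tcp_pos"]
    def loc(p):return np.round([-np.sin(p)*d[0]+np.cos(p)*d[1],np.cos(p)*d[0]+np.sin(p)*d[1],-d[2]],4)
    t=-((phi_t-phi+np.pi/2)%np.pi-np.pi/2)
    print("shift now",loc(phi),"turn",round(t,3),"| shift if after turn",loc(phi-t))
def wfit(name,x0,L,W,z0,z1,cam="wrist"):
    im=ctrl.get_image(cam)
    for d in ctrl.trace(name,cam):
        f=fit([(im,d["mask"])],x0,L,W,z0,z1);print(cam,name,round(d["p"],2),int(d["mask"].sum()),np.round(d["extent"]),np.round(f[0],4),round(f[1],3))
    return im
E
python3 - <<'E'
from h import *
im=wfit("slab0",[.543,.11,1.43],.1,.05,0,.016)
cv2.imwrite("pics/w1.png",im["pixels"])
go(.543,.11,.001,1.43-np.pi/2)
E
```

```text
wrist slab0 0.94 9123 [287. 214.  76. 135.] [0.5424 0.111  1.4338] 0.039
wrist slab0 0.89 9671 [104. 210. 115. 140.] [0.543 0.11  1.43 ] 1.0
t 4.25 tcp [0.5433 0.1101 0.1014] phi -0.14 q6 0.213 F [ 0.8 -0.1  0. ] w 1.001 ff 0.0
shift now [-0.0002 -0.0003  0.1004] turn 0.001 | shift if after turn [-0.0002 -0.0003  0.1004]
```

View pics/w1.png

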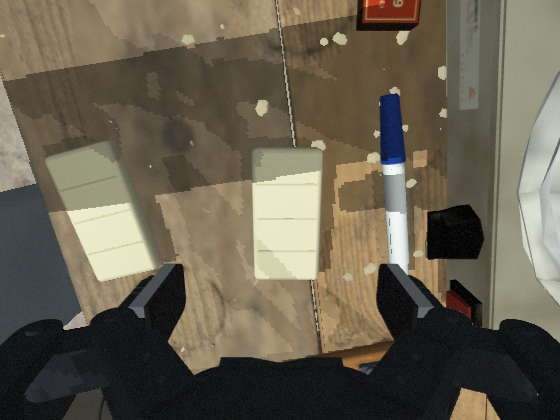

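The slab is squarely between the fingers (centre ≈(287,214)), and the marker clears the right finger. I'll go down and grip.

{"method": "carry_out", "body": {"deltas": [[[0.001,-0.001,0.04],0,0.0854],[[0,0,0.04],0,0.0854],[[0,0,0.02],0,0.0854],[[0,0,0],0,0.0854],[[0,0,0],0,0.04],[[0,0,0],0,0.04],[[0,0,0],0,0.04],[[0,0,0],0,0.04]]}}

```text
time_s: 5.05
tcp_pos: [0.5453, 0.1115, 0.0044]
eef_rot: [0.002, 0.755, 0.656, 0.002]
ft_force: [-0.6, 0.1, 6.0]
gripper_width: 0.573
finger_force: 32.1
```

{"method": "carry_out", "body": {"deltas": [[[0,0,0],0,0.04],[[0,0,-0.03],0,0.04],[[0,0,-0.05],0,0.04],[[0,0,-0.05],0,0.04],[[0,0,0],0,0.04]]}}

```text
time_s: 5.55
tcp_pos: [0.5499, 0.1119, 0.1415]
eef_rot: [0.006, 0.755, 0.656, 0.008]
ft_force: [0.9, 0.4, 0.3]
gripper_width: 0.577
finger_force: 31.7
```

Run:
```python
from h import *
im=wfit("slab0",[.543,.11,1.43],.1,.05,.128,.144)
go(.5232,-.0775,.16,.098+np.pi/2)
```

```text
wrist slab0 0.84 20817 [281. 266. 120. 197.] [0.5496 0.1094 1.4283] 0.054
wrist slab0 0.81 7068 [114. 202.  98. 120.] [0.543 0.11  1.43 ] 1.0
t 5.65 tcp [0.5446 0.1114 0.1345] phi -0.14 q6 0.216 F [-0.4 -0.1 -1.1] w 0.577 ff 31.7
shift now [-0.1901  0.0052 -0.0255] turn 1.333 | shift if after turn [-0.0398  0.1859 -0.0255]
```

{"method": "carry_out", "body": {"deltas": [[[0,0,-0.026],-0.14,0.04],[[0,0,0],-0.14,0.04],[[0,0,0],-0.14,0.04],[[0,0,0],-0.14,0.04],[[0,0,0],-0.14,0.04],[[0,0,0],-0.14,0.04],[[0,0,0],-0.14,0.04],[[0,0,0],-0.14,0.04]]}}

```text
time_s: 6.45
tcp_pos: [0.5406, 0.1111, 0.1547]
eef_rot: [-0.002, 0.288, 0.958, -0.001]
ft_force: [0.7, 1.3, -0.8]
gripper_width: 0.578
finger_force: 31.7
```

{"method": "carry_out", "body": {"deltas": [[[0,0,0],-0.14,0.04],[[0,0,0],-0.14,0.04],[[0,0,0],-0.14,0.04],[[0,0,0],-0.14,0.04],[[0,0,0],-0.13,0.04],[[0.02,-0.045,0],0,0.04],[[0.02,-0.045,0],0,0.04],[[0,-0.045,0],0,0.04]]}}

```text
time_s: 7.25
tcp_pos: [0.5116, -0.0273, 0.1541]
eef_rot: [-0.004, -0.05, 0.999, 0.001]
ft_force: [-0.2, -0.2, -0.3]
gripper_width: 0.571
finger_force: 31.7
```

{"method": "carry_out", "body": {"deltas": [[[0,-0.05,0],0,0.04],[[0,0,0],0,0.04],[[0,0,0],0,0.04]]}}

```text
time_s: 7.55
tcp_pos: [0.5195, -0.0775, 0.1553]
eef_rot: [-0.002, -0.048, 0.999, 0.001]
ft_force: [-0.4, -0.5, -0.6]
gripper_width: 0.575
finger_force: 31.8
```

Run:
```python
from h import *
go(.5232,-.0775,.16,.098+np.pi/2)
im=ctrl.get_image("wrist");cv2.imwrite("pics/w2.png",im["pixels"])
```

```text
t 7.55 tcp [ 0.5195 -0.0775  0.1553] phi 1.6668 q6 -1.949 F [-0.4 -0.5 -0.6] w 0.575 ff 31.8
shift now [-0.0037 -0.0003 -0.0047] turn -0.002 | shift if after turn [-0.0037 -0.0003 -0.0047]
```

View pics/w2.png

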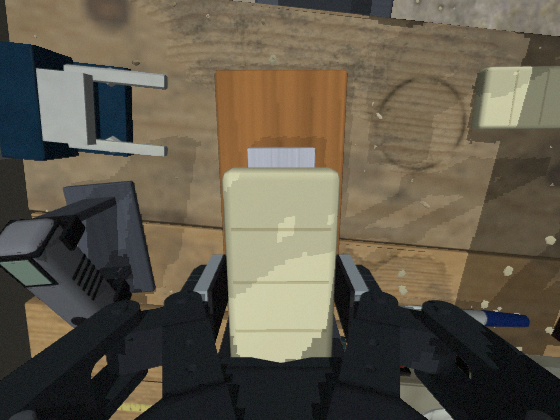

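Slab centre column ≈281 and bed centre ≈281, edges parallel: aligned. Lowering now.

{"method": "carry_out", "body": {"deltas": [[[-0.0037,0,0.04],0,0.04],[[0,0,0.04],0,0.04],[[0,0,0.025],0,0.04],[[0,0,0.01],0,0.04],[[0,0,0.006],0,0.04],[[0,0,0],0,0.04],[[0,0,0],0,0.04],[[0,0,0],0,0.065]]}}

```text
time_s: 8.4
tcp_pos: [0.5264, -0.0767, 0.0381]
eef_rot: [0.002, -0.05, 0.999, -0.001]
ft_force: [0.2, -1.1, 0.7]
gripper_width: 0.729
finger_force: 0.0
```

{"method": "carry_out", "body": {"deltas": [[[0,0,0],0,0.065],[[0,0,0],0,0.065],[[0,0,0],0,0.07],[[0,0,-0.03],0,0.0854],[[0,0,-0.05],0,0.0854],[[0,0,-0.04],0,0.0854],[[0,0,0],0,0.0854],[[0,0,0],0,0.0854]]}}

```text
time_s: 9.2
tcp_pos: [0.5258, -0.0768, 0.1581]
eef_rot: [0.002, -0.05, 0.999, -0.001]
ft_force: [-0.4, -0.1, -0.6]
gripper_width: 1.003
finger_force: 0.0
```

Run:
```python
from h import *
im=wfit("slab0",[.523,-.0775,.098],.1,.05,.03,.046)
im=wfit("slab0",[.523,-.0775,.098],.1,.05,.03,.046,"side")
cv2.imwrite("pics/w3.png",ctrl.get_image("wrist")["pixels"])
go(.41,.129,.16,1.683-np.pi/2)
```

```text
wrist slab0 0.85 7090 [281. 207.  63. 119.] [ 0.5275 -0.0773  0.1002] 0.038
wrist slab0 0.79 5317 [516.  87.  84.  64.] [ 0.523  -0.0775  0.098 ] 1.0
side slab0 0.9 1458 [260. 374.  44.  59.] [ 0.523  -0.0775  0.098 ] 1.0
side slab0 0.78 788 [310. 278.  26.  37.] [ 0.523  -0.0775  0.098 ] 1.0
side slab0 0.68 538 [289. 201.  38.  16.] [ 0.5274 -0.077   0.1563] 0.133
t 9.45 tcp [ 0.5233 -0.0761  0.1542] phi 1.6699 q6 -1.947 F [-0.4 -1.   0.8] w 1.001 ff 0.0
shift now [ 0.0924  0.2153 -0.0058] turn 1.558 | shift if after turn [ 0.2165 -0.0896 -0.0058]
```

View pics/w3.png

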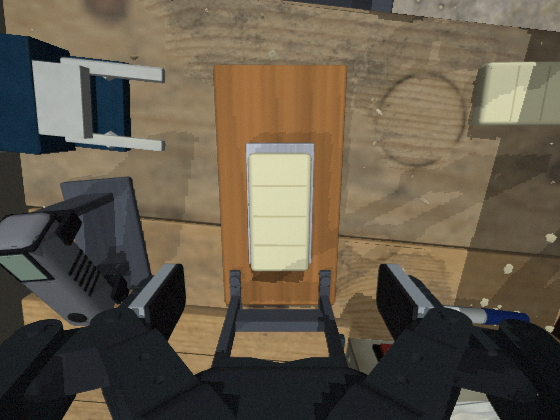

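{"method": "carry_out", "body": {"deltas": [[[0.0185,0.043,0],0,0.0854],[[0.0185,0.043,0],0,0.0854],[[0.0185,0.043,0],0,0.0854],[[0.0185,0.043,0],0.14,0.0854],[[0,0,0],0.14,0.0854],[[0,0,0],0.14,0.0854],[[0,0,0],0.14,0.0854],[[0,0,0],0.14,0.0854]]}}

```text
time_s: 10.25
tcp_pos: [0.4344, 0.0856, 0.1551]
eef_rot: [-0.001, 0.295, 0.956, -0.0]
ft_force: [0.1, 0.3, 1.0]
gripper_width: 1.001
finger_force: 0.0
```

{"method": "carry_out", "body": {"deltas": [[[0,0,0],0.14,0.0854],[[0,0,0],0.14,0.0854],[[0,0,0],0.14,0.0854],[[0,0,0],0.14,0.0854],[[0,0,0],0.14,0.0854],[[0.043,-0.018,0],0.14,0.0854],[[0,0,0],0.02,0.0854],[[0,0,0.05],0,0.0854]]}}

```text
time_s: 11.05
tcp_pos: [0.4141, 0.1217, 0.1115]
eef_rot: [0.005, 0.661, 0.75, 0.006]
ft_force: [2.7, 0.1, -0.2]
gripper_width: 0.999
finger_force: 0.0
```

{"method": "carry_out", "body": {"deltas": [[[0,0,0],0,0.0854],[[0,0,0],0,0.0854]]}}

```text
time_s: 11.25
tcp_pos: [0.4061, 0.1199, 0.1049]
eef_rot: [-0.002, 0.662, 0.75, -0.002]
ft_force: [-0.1, 0.6, 0.0]
gripper_width: 1.003
finger_force: 0.0
```

Run:
```python
from h import *
im=wfit("slab0",[.41,.129,1.683],.1,.05,0,.016)
go(.41,.129,.002,1.683-np.pi/2)
```

```text
wrist slab0 0.84 8588 [288. 199.  71. 130.] [0.4094 0.1305 1.685 ] 0.051
t 11.35 tcp [0.4088 0.1202 0.1075] phi 0.1234 q6 -0.002 F [-0.3  0.8  0. ] w 0.999 ff 0.0
shift now [0.0086 0.0023 0.1055] turn 0.011 | shift if after turn [0.0086 0.0022 0.1055]
```

{"method": "carry_out", "body": {"deltas": [[[0.0102,0.0016,0.04],0.01,0.0854],[[0,0,0.04],0,0.0854],[[0,0,0.025],0,0.0854],[[0,0,0],0,0.0854],[[0,0,0],0,0.04],[[0,0,0],0,0.04],[[0,0,0],0,0.04],[[0,0,0],0,0.04]]}}

```text
time_s: 12.15
tcp_pos: [0.4107, 0.1309, 0.0039]
eef_rot: [0.002, 0.666, 0.746, 0.002]
ft_force: [-0.1, -0.5, 6.0]
gripper_width: 0.576
finger_force: 31.6
```

{"method": "carry_out", "body": {"deltas": [[[0,0,0],0,0.04],[[0,0,-0.05],0,0.04],[[0,0,-0.05],0,0.04],[[0,0,-0.05],0,0.04],[[0,0,-0.01],-0.14,0.04],[[0,0,0],-0.14,0.04],[[0,0,0],-0.14,0.04],[[0,0,0],-0.14,0.04]]}}

```text
time_s: 12.95
tcp_pos: [0.4083, 0.1307, 0.1627]
eef_rot: [0.001, 0.431, 0.902, 0.001]
ft_force: [-0.3, 0.6, -0.7]
gripper_width: 0.575
finger_force: 32.1
```

{"method": "carry_out", "body": {"deltas": [[[0,0,0],-0.14,0.04],[[0,0,0],-0.14,0.04],[[0,0,0],-0.14,0.04],[[0,0,0],-0.14,0.04],[[0,0,0],-0.14,0.04],[[0,0,0],-0.14,0.04],[[0,0,0],-0.15,0.04],[[0,0,0],0,0.04]]}}

```text
time_s: 13.75
tcp_pos: [0.4081, 0.1306, 0.1622]
eef_rot: [0.001, -0.046, 0.999, 0.0]
ft_force: [0.3, -0.2, -1.2]
gripper_width: 0.575
finger_force: 32.1
```

Run:
```python
from h import *
im=cv2.imread("pics/w3.png");hsv=cv2.cvtColor(im,cv2.COLOR_BGR2HSV)
# bed edges in w3: rows at columns, bluish white vs cream (hue)
m=(abs(hsv[...,0].astype(int)-112)<15)&(hsv[...,2]>140)&(hsv[...,1]<60)
b=m[135:280,235:330];ys,xs=np.nonzero(b);print("bedpix",ys.min()+135,xs.min()+235,xs.max()+235,[ (r,np.nonzero(m[r,235:330])[0][[0,-1]]+235) for r in (146,150,180,220,250,258) if m[r,235:330].any()])
go(.520,-.0775,.16,.098+np.pi/2)
```

```text
bedpix 143 246 313 [(146, array([246, 313])), (150, array([246, 313])), (180, array([247, 312])), (220, array([248, 311])), (250, array([249, 310])), (258, array([249, 310]))]
t 13.75 tcp [0.4081 0.1306 0.1622] phi 1.6632 q6 -1.518 F [ 0.3 -0.2 -1.2] w 0.575 ff 32.1
shift now [-0.0922 -0.2176  0.0022] turn -0.006 | shift if after turn [-0.091  -0.2181  0.0022]
```

{"method": "carry_out", "body": {"deltas": [[[-0.0184,-0.0435,0],-0.006,0.04],[[-0.0184,-0.0435,0],0,0.04],[[-0.0184,-0.0435,0],0,0.04],[[-0.0184,-0.0435,0],0,0.04],[[-0.0184,-0.0435,0],0,0.04],[[0,0,0],0,0.04],[[0,0,0],0,0.04]]}}

```text
time_s: 14.45
tcp_pos: [0.5208, -0.0777, 0.1616]
eef_rot: [-0.0, -0.047, 0.999, 0.0]
ft_force: [-0.4, 0.4, -1.2]
gripper_width: 0.577
finger_force: 32.2
```

Run:
```python
from h import *
from scipy.spatial.transform import Rotation as R
im=ctrl.get_image("wrist");o,phi=state()
def T(q,p):
    M=np.eye(4);M[:3,:3]=R.from_quat([q[1],q[2],q[3],q[0]]).as_matrix();M[:3,3]=p;return M
H=np.linalg.inv(T(o["eef_rot"],o["tcp_pos"]))@im["pose"];print(np.round(H,3).tolist())
w3=dict(K=im["K"],pose=T([.002,-.0495,.9988,-.001],[.5233,-.0761,.1542])@H)
e=[ray(w3,q,.03) for q in [(246,143),(313.5,143)]];print(np.round(e,4))
mid=(e[0]+e[1])/2;d=e[1]-e[0];a=np.arctan2(d[1],d[0])-np.pi/2
print("bed",np.round(mid[:2]+.053*np.array([np.cos(a),np.sin(a)]),4),"yaw",a,np.linalg.norm(d))
wfit("slab0",[.52,-.0775,.098],.1,.05,.1525,.1685)
go(.5195,-.0775,.05,.098+np.pi/2)
```

```text
t 14.5 tcp [ 0.5202 -0.0767  0.1613] phi 1.6668 q6 -1.947 F [-0.4 -0.1 -0.9] w 0.572 ff 32.2
[[-0.002, -0.963, -0.269, 0.067], [1.0, -0.002, -0.001, -0.001], [0.0, -0.269, 0.963, -0.143], [0.0, 0.0, 0.0, 1.0]]
[[ 0.4749 -0.1109  0.03  ]
 [ 0.4696 -0.0564  0.03  ]]
bed [ 0.525  -0.0785] yaw 0.09702421665342342 0.054805875128382704
wrist slab0 0.96 21469 [280. 263. 120. 200.] [ 0.5207 -0.0771  0.0977] 0.052
wrist slab0 0.81 574 [281. 160.  60.  15.] [ 0.5156 -0.0708 -0.0098] 0.975
t 14.6 tcp [ 0.5198 -0.0757  0.1612] phi 1.6695 q6 -1.948 F [ 0.  -0.2  0.1] w 0.576 ff 32.2
shift now [ 0.0005 -0.0018  0.1112] turn 0.001 | shift if after turn [ 0.0005 -0.0018  0.1112]
```

{"method": "carry_out", "body": {"deltas": [[[-0.004,-0.001,0.04],0,0.04],[[0,0,0.04],0,0.04],[[0,0,0.02],0,0.04],[[0,0,0.008],0,0.04],[[0,0,0.005],0,0.04],[[0,0,0],0,0.04],[[0,0,0],0,0.04],[[0,0,0],0,0.065]]}}

```text
time_s: 15.4
tcp_pos: [0.5258, -0.0773, 0.0496]
eef_rot: [0.001, -0.05, 0.999, -0.0]
ft_force: [0.6, -0.3, 0.4]
gripper_width: 0.729
finger_force: 0.0
```

{"method": "carry_out", "body": {"deltas": [[[0,0,0],0,0.065],[[0,0,0],0,0.065],[[0,0,0],0,0.07],[[0,0,-0.03],0,0.0854],[[0,0,-0.05],0,0.0854],[[0,0,-0.03],0,0.0854],[[0,0,0],0,0.0854],[[0,0,0],0,0.0854]]}}

```text
time_s: 16.2
tcp_pos: [0.5253, -0.0777, 0.1592]
eef_rot: [0.001, -0.049, 0.999, -0.0]
ft_force: [-0.4, 0.8, 0.7]
gripper_width: 1.001
finger_force: 0.0
```

Run:
```python
from h import *
wfit("slab0",[.523,-.0775,.098],.1,.05,.046,.062)
go(.433,.389,.16,1.59-np.pi/2)
```

```text
wrist slab0 0.93 7958 [283. 209.  68. 126.] [ 0.5258 -0.0777  0.0904] 0.036
t 16.3 tcp [ 0.5234 -0.0772  0.1567] phi 1.6693 q6 -1.948 F [ 0.  -0.5 -0.2] w 1.003 ff 0.0
shift now [ 0.0441  0.4728 -0.0033] turn -1.491 | shift if after turn [-0.4678  0.0815 -0.0033]
```

{"method": "carry_out", "body": {"deltas": [[[0.0044,0.047,0],0,0.0854],[[0.0044,0.047,0],0,0.0854],[[0.0044,0.047,0],0,0.0854],[[0.0044,0.047,0],0,0.0854],[[0.0044,0.047,0],0,0.0854],[[0.0044,0.047,0],0,0.0854],[[0.0044,0.047,0],0,0.0854],[[0.0044,0.047,0],0,0.0854]]}}

```text
time_s: 17.1
tcp_pos: [0.4505, 0.2943, 0.1559]
eef_rot: [-0.002, -0.049, 0.999, -0.001]
ft_force: [1.2, 0.9, 0.5]
gripper_width: 1.001
finger_force: 0.0
```

{"method": "carry_out", "body": {"deltas": [[[0.0044,0.047,0],0,0.0854],[[0.0044,0.047,0],0,0.0854],[[0,0,0],0.14,0.0854],[[0,0,0],0.14,0.0854],[[0,0,0],0.14,0.0854],[[0,0,0],0.14,0.0854],[[0,0,0],0.14,0.0854],[[0,0,0],0.14,0.0854]]}}

```text
time_s: 17.9
tcp_pos: [0.4332, 0.3849, 0.1555]
eef_rot: [-0.001, 0.365, 0.931, -0.002]
ft_force: [-0.4, -1.0, -0.1]
gripper_width: 1.001
finger_force: 0.0
```

{"method": "carry_out", "body": {"deltas": [[[0,0,0],0.14,0.0854],[[0,0,0],0.14,0.0854],[[0,0,0],0.14,0.0854],[[0,0,0],0.14,0.0854],[[0,0,0],0.14,0.0854],[[0,0,0],0.11,0.0854],[[0,0,0.04],0,0.0854],[[0,0,0],0,0.0854]]}}

```text
time_s: 18.7
tcp_pos: [0.4297, 0.3823, 0.111]
eef_rot: [-0.001, 0.7, 0.714, -0.007]
ft_force: [-0.6, -0.5, -1.9]
gripper_width: 1.001
finger_force: 0.0
```

Run:
```python
from h import *
im=wfit("slab0",[.433,.389,1.59],.1,.05,0,.016)
cv2.imwrite("pics/w4.png",im["pixels"])
for d in ctrl.landmark_of("press_board","wrist"):print(d)
for d in ctrl.trace("press_board","wrist"):print(d["p"],d["extent"])
go(.433,.389,.002,1.59-np.pi/2)
```

```text
wrist slab0 0.93 8145 [287. 199.  70. 132.] [0.4327 0.3899 1.5884] 0.051
{'point': [457.7, 192.8], 'p': 0.97}
0.9 [465.2, 191.3, 111.4, 141.2]
t 18.9 tcp [0.4348 0.386  0.1185] phi 0.0194 q6 0.586 F [ 0.5  0.2 -1.1] w 1.005 ff 0.0
shift now [ 0.0031 -0.0018  0.1165] turn 0.0 | shift if after turn [ 0.0031 -0.0018  0.1165]
```

View pics/w4.png

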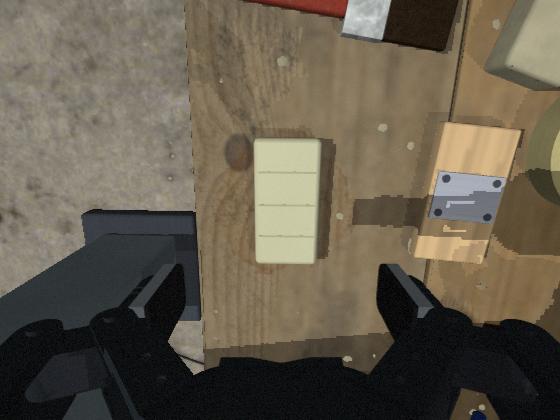

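The slab is at (287,199) between the fingers; the board is at right (465,191), steel up. Gripping the third slab and carrying it back.

{"method": "carry_out", "body": {"deltas": [[[0.0037,-0.001,0.045],0,0.0854],[[0,0,0.045],0,0.0854],[[0,0,0.0245],0,0.0854],[[0,0,0],0,0.0854],[[0,0,0],0,0.04],[[0,0,0],0,0.04],[[0,0,0],0,0.04],[[0,0,0],0,0.04]]}}

```text
time_s: 19.7
tcp_pos: [0.4359, 0.3912, 0.0071]
eef_rot: [0.0, 0.7, 0.714, 0.003]
ft_force: [0.3, 0.8, 5.8]
gripper_width: 0.573
finger_force: 31.8
```

{"method": "carry_out", "body": {"deltas": [[[0,0,0],0,0.04],[[0,0,-0.05],0,0.04],[[0,0,-0.05],0,0.04],[[0,0,-0.06],0,0.04]]}}

```text
refused, shift out of range in row 4
```

{"method": "carry_out", "body": {"deltas": [[[0,0,0],0,0.04],[[0,0,-0.05],0,0.04],[[0,0,-0.05],0,0.04],[[0,0,-0.05],0,0.04],[[0,0,-0.02],-0.14,0.04],[[0,0,0],-0.14,0.04],[[0,0,0],-0.14,0.04],[[0,0,0],-0.14,0.04]]}}

```text
time_s: 20.5
tcp_pos: [0.4339, 0.3897, 0.1753]
eef_rot: [0.001, 0.473, 0.881, 0.001]
ft_force: [0.3, 0.6, -0.8]
gripper_width: 0.575
finger_force: 31.8
```

{"method": "carry_out", "body": {"deltas": [[[0,0,0],-0.14,0.04],[[0,0,0],-0.14,0.04],[[0,0,0],-0.14,0.04],[[0,0,0],-0.14,0.04],[[0,0,0],-0.14,0.04],[[0,0,0],-0.14,0.04],[[0,0,0],-0.14,0.04],[[0,0,0],-0.11,0.04]]}}

```text
time_s: 21.3
tcp_pos: [0.4338, 0.3896, 0.1747]
eef_rot: [0.001, -0.052, 0.999, 0.0]
ft_force: [-0.9, 0.1, -0.4]
gripper_width: 0.571
finger_force: 31.8
```

Run:
```python
from h import *
go(.5245,-.0778,.18,.098+np.pi/2)
```

```text
t 21.3 tcp [0.4338 0.3896 0.1747] phi 1.6745 q6 -1.063 F [-0.9  0.1 -0.4] w 0.571 ff 31.8
shift now [-0.0419 -0.4743 -0.0053] turn 0.006 | shift if after turn [-0.0446 -0.474  -0.0053]
```

{"method": "carry_out", "body": {"deltas": [[[-0.0045,-0.0474,0],0.006,0.04],[[-0.0045,-0.0474,0],0,0.04],[[-0.0045,-0.0474,0],0,0.04],[[-0.0045,-0.0474,0],0,0.04],[[-0.0045,-0.0474,0],0,0.04],[[-0.0045,-0.0474,0],0,0.04],[[-0.0045,-0.0474,0],0,0.04],[[-0.0045,-0.0474,0],0,0.04]]}}

```text
time_s: 22.1
tcp_pos: [0.5051, 0.0134, 0.175]
eef_rot: [0.001, -0.046, 0.999, -0.0]
ft_force: [1.0, -0.1, -0.1]
gripper_width: 0.574
finger_force: 31.8
```

{"method": "carry_out", "body": {"deltas": [[[-0.0045,-0.0474,0],0,0.04],[[-0.0045,-0.0474,0],0,0.04],[[0,0,0],0,0.04],[[0,0,0],0,0.04],[[0,0,0],0,0.04]]}}

```text
time_s: 22.6
tcp_pos: [0.5222, -0.0773, 0.174]
eef_rot: [-0.0, -0.047, 0.999, 0.0]
ft_force: [0.7, 0.4, -2.1]
gripper_width: 0.575
finger_force: 31.9
```

Run:
```python
from h import *
state()
wfit("slab0",[.5245,-.0778,.098],.1,.05,.166,.182)
go(.5245,-.0778,.065,.098+np.pi/2)
```

```text
t 22.6 tcp [ 0.5222 -0.0773  0.174 ] phi 1.6639 q6 -1.944 F [ 0.7  0.4 -2.1] w 0.575 ff 31.9
wrist slab0 0.98 20828 [279. 264. 118. 198.] [ 0.5232 -0.0778  0.0931] 0.072
wrist slab0 0.89 946 [279. 159.  63.  16.] [ 0.5146 -0.0762  0.4198] 0.959
t 22.7 tcp [ 0.5222 -0.0767  0.1739] phi 1.6654 q6 -1.945 F [ 0.1  0.8 -0.9] w 0.573 ff 31.9
shift now [-0.0022 -0.0013  0.1089] turn -0.003 | shift if after turn [-0.0022 -0.0013  0.1089]
```

{"method": "carry_out", "body": {"deltas": [[[-0.0015,-0.0005,0.04],-0.004,0.04],[[0,0,0.04],0,0.04],[[0,0,0.016],0,0.04],[[0,0,0.008],0,0.04],[[0,0,0.005],0,0.04],[[0,0,0],0,0.04],[[0,0,0],0,0.04],[[0,0,0],0,0.065]]}}

```text
time_s: 23.5
tcp_pos: [0.5252, -0.0776, 0.0675]
eef_rot: [0.001, -0.049, 0.999, -0.0]
ft_force: [0.5, -0.9, 1.1]
gripper_width: 0.723
finger_force: 0.0
```

{"method": "carry_out", "body": {"deltas": [[[0,0,0],0,0.065],[[0,0,0],0,0.065],[[0,0,0],0,0.07],[[0,0,-0.03],0,0.0854],[[0,0,-0.05],0,0.0854],[[0,0,-0.03],0,0.0854],[[0,0,0],0,0.0854],[[0,0,0],0,0.0854]]}}

```text
time_s: 24.3
tcp_pos: [0.5247, -0.0787, 0.1755]
eef_rot: [0.001, -0.048, 0.999, -0.0]
ft_force: [-0.7, 0.3, -0.7]
gripper_width: 0.999
finger_force: 0.0
```

Run:
```python
from h import *
im=wfit("slab0",[.523,-.0775,.098],.1,.05,.062,.078)
cv2.imwrite("pics/w5.png",im["pixels"])
ims={c:ctrl.get_image(c) for c in ["scene","side","wrist"]}
for c,i in ims.items():
  for n,z in dict(ir=.075,cradle_seat=.075,ir_lens=.0365,cradle=0).items():
    for d in ctrl.landmark_of(n,c): print(c,n,round(d["p"],2),np.round(d["point"],1),np.round(ray(i,d["point"],z),4))
state()
```

```text
wrist slab0 0.73 7897 [282. 206.  67. 126.] [ 0.5232 -0.0766  0.1092] 0.045
scene ir 0.63 [380.4 232.3] [ 0.5885 -0.2286  0.075 ]
scene cradle_seat 0.64 [381.9 233.4] [ 0.5844 -0.2341  0.075 ]
scene ir_lens 0.45 [319.7 230.2] [ 0.5863 -0.0449  0.0365]
scene ir_lens 0.39 [322.  232.4] [ 0.5773 -0.0561  0.0365]
scene cradle 0.62 [382.8 260.5] [ 0.5639 -0.2491  0.    ]
scene cradle 0.51 [381.2 234.2] [ 0.7025 -0.2046  0.    ]
scene cradle 0.3 [330.1 198.4] [0.866  0.0296 0.    ]
side ir 0.61 [291.2 156.9] [ 0.5799 -0.2428  0.075 ]
side cradle_seat 0.75 [193.3 354.3] [0.5336 0.435  0.075 ]
side cradle_seat 0.59 [291.4 157.7] [ 0.5779 -0.2387  0.075 ]
side ir_lens 0.83 [271.2 168.2] [ 0.6359 -0.2199  0.0365]
side cradle 0.6 [289.9 179.1] [ 0.5798 -0.2342  0.    ]
wrist ir 0.95 [ 80.8 267.5] [ 0.5823 -0.2356  0.075 ]
wrist cradle_seat 0.53 [125.3 237.3] [ 0.5527 -0.1989  0.075 ]
wrist ir_lens 0.81 [120.5 309. ] [ 0.6434 -0.224   0.0365]
wrist cradle 0.89 [119.8 235.2] [ 0.5811 -0.2398  0.    ]
t 25.15 tcp [ 0.5241 -0.0786  0.1749] phi 1.6675 q6 -1.949 F [-0.7 -0.6  0.5] w 1.002 ff 0.0
```

View pics/w5.png

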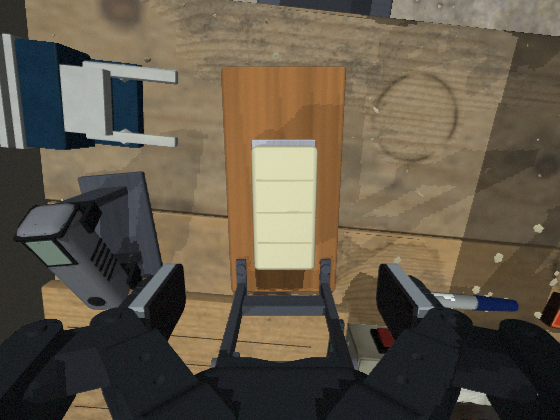

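The pile is square on the bed (slab 253–316 cols, 145–270 rows; bed edge visible at top). The thermometer sits at left, around (70,250). Moving over it for a close look.

{"method": "carry_out", "body": {"deltas": [[[0.004,-0.04,0],0,0.0854],[[0.004,-0.04,0],0,0.0854],[[0.004,-0.04,0],0,0.0854],[[0.004,-0.037,0],0,0.0854],[[-0.028,-0.003,0],-0.08,0.0854],[[-0.029,0,0],-0.08,0.0854],[[0,0,0],0,0.0854],[[0,0,0],0,0.0854]]}}

```text
time_s: 25.95
tcp_pos: [0.58, -0.2314, 0.1745]
eef_rot: [-0.0, -0.128, 0.992, 0.0]
ft_force: [0.2, 0.3, -1.2]
gripper_width: 0.998
finger_force: 0.0
```

Run:
```python
from h import *
i=ctrl.get_image("wrist")
for n,z in dict(ir=.075,cradle_seat=.075,ir_lens=.0365,cradle=0).items():
    for d in ctrl.landmark_of(n,"wrist"): print(n,round(d["p"],2),np.round(d["point"],1),np.round(ray(i,d["point"],z),4))
for d in ctrl.trace("ir","wrist"):
    print(d["p"],d["extent"]); cnt=max(cv2.findContours(d["mask"].astype(np.uint8),0,2)[0],key=cv2.contourArea);print(cv2.minAreaRect(cnt))
cv2.imwrite("pics/w6.png",i["pixels"])
go(.581,-.237,.056,.26+np.pi/2)
```

```text
ir 0.77 [273.1 213.3] [ 0.5811 -0.2376  0.075 ]
ir_lens 0.73 [272.6 272.7] [ 0.6488 -0.2217  0.0365]
0.68 [279.1, 211.2, 52.3, 131.8]
((277.17694091796875, 212.5372772216797), (52.09824752807617, 131.21205139160156), 1.2730300426483154)
t 26.25 tcp [ 0.5794 -0.2314  0.1749] phi 1.8271 q6 -2.319 F [0.1 0.4 0.3] w 1.0 ff 0.0
shift now [-1.000e-04 -5.800e-03  1.189e-01] turn -0.004 | shift if after turn [-1.000e-04 -5.800e-03  1.189e-01]
```

View pics/w6.png

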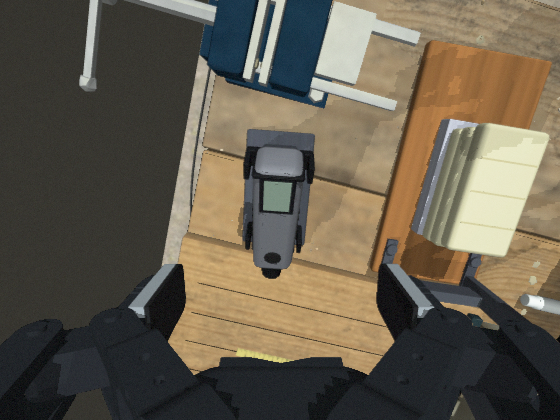

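Thermometer centred at ≈(276,212), about 0.04 rad off my tool yaw, and the saddles and plate are clear of the fingers. I'll grip and lift it.

{"method": "carry_out", "body": {"deltas": [[[-0.001,-0.006,0.04],0.04,0.0854],[[0,0,0.04],0,0.0854],[[0,0,0.03],0,0.0854],[[0,0,0.009],0,0.0854],[[0,0,0],0,0.0854],[[0,0,0],0,0.02],[[0,0,0],0,0.02],[[0,0,0],0,0.02]], "grip_force": 40}}

```text
time_s: 27.05
tcp_pos: [0.5841, -0.2379, 0.0582]
eef_rot: [0.002, -0.108, 0.994, -0.001]
ft_force: [-0.2, -0.4, 0.9]
gripper_width: 0.517
finger_force: 0.0
```

{"method": "carry_out", "body": {"deltas": [[[0,0,0],0,0.02],[[0,0,0],0,0.02],[[0,0,0],0,0.02]]}}

```text
time_s: 27.35
tcp_pos: [0.5839, -0.2375, 0.0579]
eef_rot: [0.001, -0.108, 0.994, -0.001]
ft_force: [-1.3, 1.9, 5.2]
gripper_width: 0.394
finger_force: 41.3
```

Run:
```python
from h import *
state()
```

```text
t 27.35 tcp [ 0.5839 -0.2375  0.0579] phi 1.7871 q6 -2.285 F [-1.3  1.9  5.2] w 0.394 ff 41.3
```

{"method": "carry_out", "body": {"deltas": [[[0,0,-0.03],0,0.02],[[0,0,-0.04],0,0.02],[[0,0,-0.04],0,0.02],[[0,0,-0.033],0,0.02],[[0.0294,0.0283,0],0,0.02],[[0.0294,0.0283,0],0,0.02],[[0.0294,0.0283,0],0,0.02],[[0.0294,0.0283,0],0,0.02]]}}

```text
time_s: 28.15
tcp_pos: [0.4415, -0.1509, 0.1982]
eef_rot: [-0.0, -0.108, 0.994, 0.0]
ft_force: [-1.0, -0.5, -1.1]
gripper_width: 0.395
finger_force: 40.5
```

{"method": "carry_out", "body": {"deltas": [[[0.0294,0.0283,0],0,0.02],[[0.0294,0.0283,0],0,0.02],[[0,0,0],0,0.02],[[0,0,0.03],0,0.02],[[0,0,0.02],0,0.02],[[0,0,0],0,0.02],[[0,0,0],0,0.02]]}}

```text
time_s: 28.85
tcp_pos: [0.3739, -0.1094, 0.1489]
eef_rot: [-0.0, -0.108, 0.994, 0.0]
ft_force: [0.8, 0.3, -1.8]
gripper_width: 0.397
finger_force: 40.4
```

Run:
```python
from h import *
go(.3747,-.1098,.1485,.216+np.pi/2)
ims={c:ctrl.get_image(c) for c in ["scene","side","wrist"]}
for n in ["ir","ir_lens"]:
    l=[]
    for c,i in ims.items():
        for d in ctrl.landmark_of(n,c)[:1]: print(n,c,round(d["p"],2),np.round(d["point"],1)); l.append((i,d["point"]))
    if len(l)>1: print(n,np.round(tri(l),4))
a=np.vstack([ims["side"]["pixels"][130:250,200:380],ims["scene"]["pixels"][150:270,220:400]])
cv2.imwrite("pics/aim.png",cv2.resize(np.hstack([a[:120],a[120:]]),(800,267*1),interpolation=cv2.INTER_CUBIC))
```

```text
t 28.85 tcp [ 0.3739 -0.1094  0.1489] phi 1.7874 q6 -2.253 F [ 0.8  0.3 -1.8] w 0.397 ff 40.4
shift now [-0.0007 -0.0006  0.0004] turn 0.001 | shift if after turn [-0.0007 -0.0006  0.0004]
ir scene 0.8 [313.  231.5]
ir side 0.74 [353.7 164.4]
ir wrist 0.95 [280.4 283.7]
ir [ 0.3735 -0.1123  0.1679]
ir_lens scene 0.63 [322.2 234.4]
ir_lens side 0.72 [327.3 178.5]
ir_lens [ 0.4384 -0.11    0.1178]
```

View pics/aim.png

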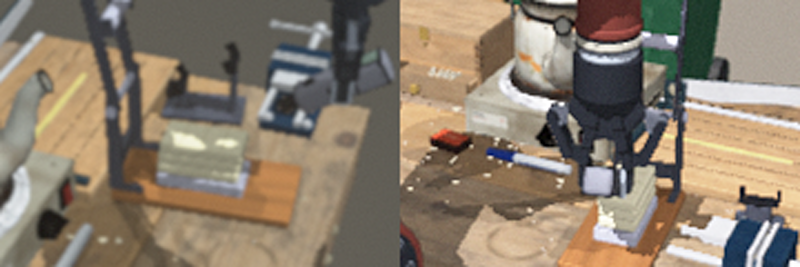

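The side view (left half) shows the thermometer held at right, about (370,75), nose towards the pile. I'll check the lens estimate by projecting the expected points.

Run:
```python
from h import *
ps=.216;c=np.array([.3737,-.111,.1675]);u=np.array([np.cos(ps)*.866,np.sin(ps)*.866,-.5])
P=[c,c+.055*u,c+.077*u,c-.055*u,[.5242,-.077,.078]]
out=[]
for n,(x,y) in dict(side=(270,130),wrist=(200,130),scene=(260,170)).items():
    im=ctrl.get_image(n);q=proj(im,P);print(n,np.round(q,1).tolist())
    s=4;v=cv2.resize(im["pixels"][y:y+100,x:x+100] if n!="wrist" else cv2.resize(im["pixels"][120:420,130:430],(100,100)),(400,400),interpolation=cv2.INTER_CUBIC)
    for k in q:
        k=(k-[x,y])*4 if n!="wrist" else (k-[130,120])*4/3
        cv2.circle(v,tuple(int(t) for t in k),3,(0,0,255),-1)
    out.append(v)
cv2.imwrite("pics/aim2.png",cv2.resize(np.hstack(out),(798,266)))
```

```text
side [[354.0, 166.0], [333.7, 173.9], [325.8, 177.0], [375.2, 157.8], [291.3, 190.7]]
wrist [[277.8, 286.5], [278.4, 340.3], [278.6, 355.6], [276.8, 190.0], [280.3, 402.4]]
scene [[312.7, 230.3], [316.0, 230.2], [317.3, 230.2], [309.1, 230.3], [322.1, 230.2]]
```

View pics/aim2.png

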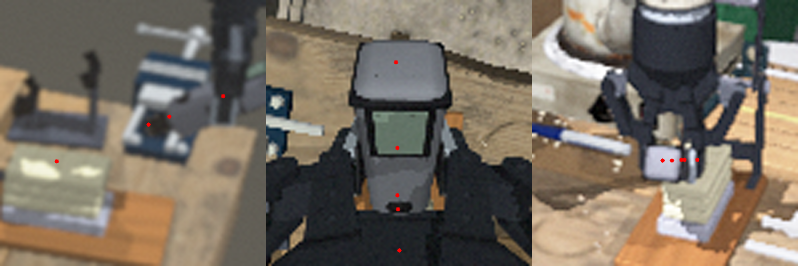

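The projections fall on the nose and body in all views, so the aim is good. Holding steady for 2.4 s.

{"method": "carry_out", "body": {"deltas": [[[0,0,0],0,0.02],[[0,0,0],0,0.02],[[0,0,0],0,0.02],[[0,0,0],0,0.02],[[0,0,0],0,0.02],[[0,0,0],0,0.02],[[0,0,0],0,0.02],[[0,0,0],0,0.02]]}}

```text
time_s: 30.25
tcp_pos: [0.3737, -0.1092, 0.1488]
eef_rot: [-0.0, -0.108, 0.994, 0.0]
ft_force: [0.5, -0.0, -0.5]
gripper_width: 0.394
finger_force: 40.4
```

{"method": "carry_out", "body": {"deltas": [[[0,0,0],0,0.02],[[0,0,0],0,0.02],[[0,0,0],0,0.02],[[0,0,0],0,0.02],[[0,0,0],0,0.02],[[0,0,0],0,0.02],[[0,0,0],0,0.02],[[0,0,0],0,0.02]]}}

```text
time_s: 31.05
tcp_pos: [0.3737, -0.1092, 0.1488]
eef_rot: [-0.0, -0.108, 0.994, -0.0]
ft_force: [-0.0, -0.0, -1.3]
gripper_width: 0.395
finger_force: 40.4
```

{"method": "carry_out", "body": {"deltas": [[[0,0,0],0,0.02],[[0,0,0],0,0.02],[[0,0,0],0,0.02],[[0,0,0],0,0.02],[[0,0,0],0,0.02],[[0,0,0],0,0.02],[[0,0,0],0,0.02],[[0,0,0],0,0.02]]}}

```text
time_s: 31.85
tcp_pos: [0.3737, -0.1092, 0.1488]
eef_rot: [0.0, -0.108, 0.994, -0.0]
ft_force: [0.2, -0.3, -1.4]
gripper_width: 0.391
finger_force: 40.4
```

{"method": "carry_out", "body": {"deltas": [[[0,0,-0.03],0,0.02],[[0,0,-0.02],0,0.02],[[-0.0294,-0.0283,0],0,0.02],[[-0.0294,-0.0283,0],0,0.02],[[-0.0294,-0.0283,0],0,0.02],[[-0.0294,-0.0283,0],0,0.02],[[-0.0294,-0.0283,0],0,0.02],[[-0.0264,-0.0283,0],0,0.02]]}}

```text
time_s: 32.65
tcp_pos: [0.5811, -0.2385, 0.1983]
eef_rot: [-0.0, -0.108, 0.994, 0.0]
ft_force: [0.5, -0.4, -1.2]
gripper_width: 0.394
finger_force: 40.5
```

{"method": "carry_out", "body": {"deltas": [[[0,0,0],0,0.02],[[0,0,0.03],0,0.02],[[0,0,0.03],0,0.02],[[0,0,0],0,0.02],[[0,0,0],0,0.02]]}}

```text
time_s: 33.15
tcp_pos: [0.5786, -0.2371, 0.1382]
eef_rot: [-0.001, -0.108, 0.994, 0.001]
ft_force: [0.3, -1.3, -0.7]
gripper_width: 0.392
finger_force: 40.4
```

Run:
```python
from h import *
go(.5835,-.2375,.057,.216+np.pi/2)
```

```text
t 33.15 tcp [ 0.5786 -0.2371  0.1382] phi 1.7875 q6 -2.289 F [ 0.3 -1.3 -0.7] w 0.392 ff 40.4
shift now [-0.0047 -0.0014  0.0812] turn 0.001 | shift if after turn [-0.0047 -0.0014  0.0812]
```

{"method": "carry_out", "body": {"deltas": [[[-0.001,0,0.03],0,0.02],[[0,0,0.025],0,0.02],[[0,0,0.015],0,0.02],[[0,0,0.008],0,0.02],[[0,0,0.003],0,0.02],[[0,0,0],0,0.02],[[0,0,0],0,0.02],[[0,0,0],0,0.045]]}}

```text
time_s: 33.95
tcp_pos: [0.5814, -0.2381, 0.059]
eef_rot: [0.001, -0.108, 0.994, -0.001]
ft_force: [0.1, 0.1, 0.4]
gripper_width: 0.527
finger_force: 0.0
```

{"method": "carry_out", "body": {"deltas": [[[0,0,0],0,0.06],[[0,0,0],0,0.07],[[0,0,0],0,0.0854],[[0,0,0],0,0.0854],[[0,0,-0.03],0,0.0854],[[0,0,-0.05],0,0.0854],[[0,0,-0.04],0,0.0854],[[0,0,0],0,0.0854]]}}

```text
time_s: 34.75
tcp_pos: [0.5854, -0.2401, 0.1866]
eef_rot: [0.006, -0.108, 0.994, -0.004]
ft_force: [-0.1, -0.4, 1.2]
gripper_width: 1.002
finger_force: 0.0
```

Run:
```python
from h import *
ims={c:ctrl.get_image(c) for c in ["side","wrist"]}
i=ims["wrist"]
for n,z in dict(ir=.075,ir_lens=.0365).items():
    for d in ctrl.landmark_of(n,"wrist"): print(n,round(d["p"],2),np.round(d["point"],1),np.round(ray(i,d["point"],z),4))
for d in ctrl.landmark_of("press_board","side"): print(d["p"],d["point"],ray(ims["side"],d["point"],0))
cv2.imwrite("pics/w7.png",i["pixels"])
go(.562,.39,.2,0)
```

```text
ir 0.71 [282.3 206.8] [ 0.5808 -0.2395  0.075 ]
ir_lens 0.76 [286.1 259.4] [ 0.6416 -0.2223  0.0365]
0.58 [253.4, 170.5] [ 0.70496661 -0.24041734  0.        ]
t 35.0 tcp [ 0.5791 -0.2368  0.1755] phi 1.7874 q6 -2.288 F [-0.3 -0.4 -1.1] w 1.003 ff 0.0
shift now [-0.118   0.6158 -0.0245] turn -1.354 | shift if after turn [-0.6268  0.0171 -0.0245]
```

View pics/w7.png

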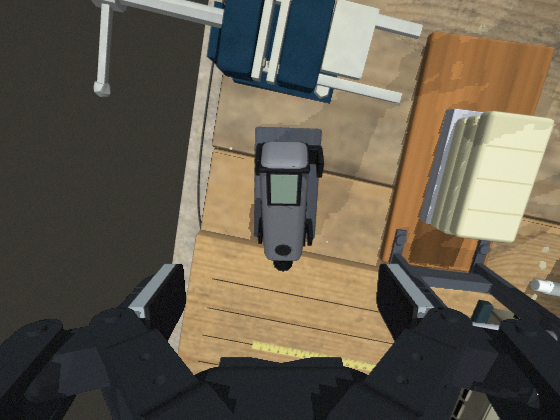

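The thermometer is seated in its cradle (centre ≈(284,200)), with the pile undisturbed. Now to the board.

{"method": "carry_out", "body": {"deltas": [[[0.0423,0.0093,0],0,0.0854],[[0.0423,0.0093,0],0,0.0854],[[0.0423,0.0093,0],0,0.0854],[[-0.0104,0.0472,0],0,0.0854],[[-0.0104,0.0472,0],0,0.0854],[[-0.0104,0.0472,0],0,0.0854],[[-0.0104,0.0472,0],0,0.0854],[[-0.0104,0.0472,0],0,0.0854]]}}

```text
time_s: 35.8
tcp_pos: [0.4489, 0.0059, 0.176]
eef_rot: [-0.002, -0.108, 0.994, 0.0]
ft_force: [1.0, -0.2, 0.6]
gripper_width: 0.998
finger_force: 0.0
```

{"method": "carry_out", "body": {"deltas": [[[-0.0104,0.0472,0],0,0.0854],[[-0.0104,0.0472,0],0,0.0854],[[-0.0104,0.0472,0],0,0.0854],[[-0.0104,0.0472,0],0,0.0854],[[-0.0104,0.0472,0],0,0.0854],[[-0.0104,0.0472,0],0,0.0854],[[-0.0104,0.0472,0],0,0.0854],[[0,0,0],0.14,0.0854]]}}

```text
time_s: 36.6
tcp_pos: [0.4491, 0.3471, 0.1757]
eef_rot: [-0.001, -0.039, 0.999, 0.001]
ft_force: [0.2, -0.4, -0.3]
gripper_width: 1.001
finger_force: 0.0
```

{"method": "carry_out", "body": {"deltas": [[[0,0,0],0.14,0.0854],[[0,0,0],0.14,0.0854],[[0,0,0],0.14,0.0854],[[0,0,0],0.14,0.0854],[[0,0,0],0.14,0.0854],[[0,0,0],0.14,0.0854],[[0,0,0],0.14,0.0854],[[0,0,0],0.14,0.0854]]}}

```text
time_s: 37.4
tcp_pos: [0.4494, 0.3416, 0.1753]
eef_rot: [-0.001, 0.501, 0.866, -0.002]
ft_force: [-0.1, -0.3, -0.5]
gripper_width: 0.999
finger_force: 0.0
```

{"method": "carry_out", "body": {"deltas": [[[0,0,0],0.14,0.0854],[[0,0,0],0.14,0.0854],[[0,0,0],0.14,0.0854],[[0,0.04,0],0,0.0854],[[0,0.04,0],0,0.0854],[[0,0,0],0,0.0854],[[0,0,0],0,0.0854]]}}

```text
time_s: 38.1
tcp_pos: [0.5296, 0.3502, 0.1751]
eef_rot: [-0.001, 0.668, 0.744, -0.002]
ft_force: [-0.1, 0.2, 0.6]
gripper_width: 1.001
finger_force: 0.0
```

Run:
```python
from h import *
state()
i=ctrl.get_image("wrist")
for d in ctrl.landmark_of("press_board","wrist"): print(d["p"],d["point"],ray(i,d["point"],0))
wfit("press_board",[.555,.39,1.3,1.6],.106,.056,0,.016)
cv2.imwrite("pics/w8.png",i["pixels"])
```

```text
t 38.1 tcp [0.5296 0.3502 0.1751] phi 0.1064 q6 0.367 F [-0.1  0.2  0.6] w 1.001 ff 0.0
0.87 [326.0, 149.9] [0.56825248 0.39740831 0.        ]
wrist press_board 0.62 7085 [330. 149.  82. 123.] [0.5675 0.398  1.4918] 0.027
```

View pics/w8.png

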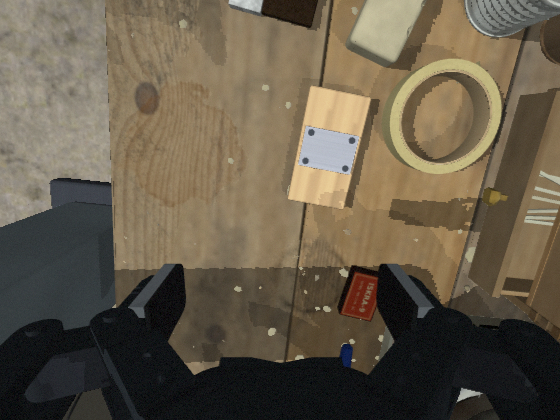

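The board is at ≈(330,149), steel up, with tape just right of it (edge ≈393), so I'll approach with a 70 mm opening.

{"method": "carry_out", "body": {"deltas": [[[0.0218,0.0214,0],0,0.07],[[0.0217,0.0214,0],0,0.07],[[0,0,0],0.1,0.07],[[0,0,0.03],0.085,0.07],[[0,0,0.04],0,0.07],[[0,0,0.02],0,0.07],[[0,0,0],0,0.07],[[0,0,0],0,0.07]]}}

```text
time_s: 39.1
tcp_pos: [0.5676, 0.399, 0.0881]
eef_rot: [-0.0, 0.734, 0.679, -0.0]
ft_force: [0.3, 0.1, 0.6]
gripper_width: 0.82
finger_force: 0.0
```

Run:
```python
from h import *
wfit("press_board",[.5675,.398,1.49],.106,.056,0,.016)
go(.5675,.398,.002,1.4918-np.pi/2)
```

```text
wrist press_board 0.69 11391 [283. 218.  81. 144.] [0.5678 0.3982 1.4916] 0.042
t 39.2 tcp [0.5695 0.3998 0.0905] phi -0.0773 q6 0.589 F [1.  0.5 0.4] w 0.822 ff 0.0
shift now [-0.0019 -0.0018  0.0885] turn 0.002 | shift if after turn [-0.0019 -0.0018  0.0885]
```

{"method": "carry_out", "body": {"deltas": [[[-0.001,0,0.04],0,0.07],[[0,0,0.03],0,0.07],[[0,0,0.013],0,0.07],[[0,0,0],0,0.07],[[0,0,0],0,0.045],[[0,0,0],0,0.045],[[0,0,0],0,0.045],[[0,0,0],0,0.045]]}}

```text
time_s: 40.0
tcp_pos: [0.5701, 0.399, 0.0075]
eef_rot: [0.001, 0.734, 0.679, 0.002]
ft_force: [0.4, 0.1, 4.9]
gripper_width: 0.632
finger_force: 43.0
```

{"method": "carry_out", "body": {"deltas": [[[0,0,0],0,0.045],[[0,0,-0.04],0,0.045],[[0,0,-0.05],0,0.045],[[0,0,-0.05],0,0.045],[[0,-0.04,-0.05],0,0.045],[[0,-0.04,0],0,0.045],[[0,-0.04,0],0,0.045],[[0,0,0],-0.14,0.045]]}}

```text
time_s: 40.8
tcp_pos: [0.4511, 0.4059, 0.1825]
eef_rot: [-0.001, 0.682, 0.731, -0.003]
ft_force: [0.1, -0.5, -1.1]
gripper_width: 0.63
finger_force: 42.7
```

{"method": "carry_out", "body": {"deltas": [[[0,0,0],-0.14,0.045],[[0,0,0],-0.14,0.045],[[0,0,0],-0.14,0.045],[[0,0,0],-0.14,0.045],[[0,0,0],-0.14,0.045],[[0,0,0],-0.14,0.045],[[0,0,0],-0.14,0.045],[[0,0,0],-0.14,0.045]]}}

```text
time_s: 41.6
tcp_pos: [0.4566, 0.406, 0.1832]
eef_rot: [-0.0, 0.19, 0.982, -0.001]
ft_force: [1.0, -0.0, -1.8]
gripper_width: 0.634
finger_force: 42.7
```

{"method": "carry_out", "body": {"deltas": [[[0,0,0],-0.14,0.045],[[0,0,0],-0.14,0.045],[[0,0,0],-0.14,0.045],[[0,0,0],-0.066,0.045],[[0,0,0],0,0.045]]}}

```text
time_s: 42.1
tcp_pos: [0.4567, 0.4061, 0.1833]
eef_rot: [-0.001, -0.049, 0.999, -0.0]
ft_force: [-0.3, -0.5, -1.3]
gripper_width: 0.628
finger_force: 42.7
```

Run:
```python
from h import *
go(.5245,-.0778,.185,.098+np.pi/2)
```

```text
t 42.1 tcp [0.4567 0.4061 0.1833] phi 1.6682 q6 -1.056 F [-0.3 -0.5 -1.3] w 0.628 ff 42.7
shift now [-0.0204 -0.4882 -0.0017] turn -0.001 | shift if after turn [-0.0201 -0.4882 -0.0017]
```

{"method": "carry_out", "body": {"deltas": [[[-0.002,-0.0488,0],0,0.045],[[-0.002,-0.0488,0],0,0.045],[[-0.002,-0.0488,0],0,0.045],[[-0.002,-0.0488,0],0,0.045],[[-0.002,-0.0488,0],0,0.045],[[-0.002,-0.0488,0],0,0.045],[[-0.002,-0.0488,0],0,0.045],[[-0.002,-0.0488,0],0,0.045]]}}

```text
time_s: 42.9
tcp_pos: [0.5108, 0.0176, 0.1839]
eef_rot: [0.0, -0.048, 0.999, 0.0]
ft_force: [1.3, 0.3, -1.0]
gripper_width: 0.629
finger_force: 42.8
```

{"method": "carry_out", "body": {"deltas": [[[-0.002,-0.0488,0],0,0.045],[[-0.002,-0.0488,0],0,0.045],[[0,0,0],0,0.045],[[0,0,0],0,0.045],[[0,0,0],0,0.045]]}}

```text
time_s: 43.4
tcp_pos: [0.5242, -0.0764, 0.1835]
eef_rot: [-0.0, -0.049, 0.999, 0.0]
ft_force: [-0.7, 0.5, -1.5]
gripper_width: 0.634
finger_force: 42.9
```

Run:
```python
from h import *
wfit("press_board",[.5245,-.0778,.098],.106,.056,.180,.196)
go(.5245,-.0778,.08,.098+np.pi/2)
```

```text
wrist press_board 0.71 24064 [281. 260. 133. 203.] [ 0.5244 -0.0775  0.0968] 0.148
t 43.5 tcp [ 0.5243 -0.0758  0.1836] phi 1.6699 q6 -1.946 F [-1.   0.3 -1. ] w 0.634 ff 42.9
shift now [ 0.     -0.002   0.1036] turn 0.001 | shift if after turn [ 0.     -0.002   0.1036]
```

{"method": "carry_out", "body": {"deltas": [[[0,-0.001,0.04],0,0.045],[[0,0,0.035],0,0.045],[[0,0,0.015],0,0.045],[[0,0,0.008],0,0.045],[[0,0,0.005],0,0.045],[[0,0,0],0,0.045],[[0,0,0],0,0.045],[[0,0,0],0,0.065]]}}

```text
time_s: 44.3
tcp_pos: [0.5265, -0.0779, 0.084]
eef_rot: [0.002, -0.049, 0.999, -0.001]
ft_force: [1.1, 0.7, -0.5]
gripper_width: 0.755
finger_force: 0.0
```

{"method": "carry_out", "body": {"deltas": [[[0,0,0],0,0.07],[[0,0,0],0,0.07],[[0,0,0],0,0.075],[[0,0,-0.03],0,0.0854],[[0,0,-0.05],0,0.0854],[[0,0,-0.04],0,0.0854],[[0,0,0],0,0.0854],[[0,0,0],0,0.0854]]}}

```text
time_s: 45.1
tcp_pos: [0.5258, -0.0786, 0.2024]
eef_rot: [0.002, -0.049, 0.999, -0.001]
ft_force: [-0.4, 0.1, -0.5]
gripper_width: 0.999
finger_force: 0.0
```

Run:
```python
from h import *
state()
wfit("press_board",[.5245,-.0778,.098],.106,.056,.078,.094)
ims={c:ctrl.get_image(c) for c in ["scene","side","wrist"]}
for n in ["lever_handle","lever_hinge"]:
    l=[]
    for c,i in ims.items():
        for d in ctrl.landmark_of(n,c)[:2]: print(n,c,round(d["p"],2),np.round(d["point"],1)); 
        if c!="wrist" and ctrl.landmark_of(n,c): l.append((i,ctrl.landmark_of(n,c)[0]["point"]))
    if len(l)>1: print(n,np.round(tri(l),4))
c,s=np.cos(.098),np.sin(.098)
for th in (1.6,1.675,1.75):
    r=.1-.178*np.cos(th);p=[.5245+c*r,-.0778+s*r,.128+.178*np.sin(th)];print(th,np.round(p,3),[np.round(proj(ims[k],[p])[0],1) for k in ("scene","side")])
cv2.imwrite("pics/w9.png",np.hstack([ims["scene"]["pixels"][100:300,240:440],ims["side"]["pixels"][80:280,180:380],cv2.resize(ims["wrist"]["pixels"],(267,200))]))
```

```text
t 45.1 tcp [ 0.5258 -0.0786  0.2024] phi 1.6684 q6 -1.949 F [-0.4  0.1 -0.5] w 0.999 ff 0.0
wrist press_board 0.57 8660 [287. 204.  70. 124.] [ 0.5245 -0.0775  0.0946] 0.042
wrist press_board 0.46 1670 [284. 343. 104.  30.] [ 0.5245 -0.0778  0.098 ] 1.0
lever_handle scene 0.8 [338.1 141.3]
lever_handle scene 0.34 [319.2 233.9]
lever_handle side 0.77 [240.9 107.3]
lever_handle side 0.4 [270.4 165.3]
lever_handle [ 0.6521 -0.0671  0.3004]
lever_hinge scene 0.66 [330.  200.7]
lever_hinge side 0.63 [256.  170.9]
lever_hinge wrist 0.56 [283.8 348.1]
lever_hinge [ 0.6176 -0.0633  0.1273]
1.6 [ 0.629 -0.068  0.306] [array([335.2, 142.5]), array([249.5, 105.9])]
1.675 [ 0.642 -0.066  0.305] [array([336.5, 141.2]), array([244.2, 105.6])]
1.75 [ 0.656 -0.065  0.303] [array([337.6, 140.4]), array([238.9, 105.8])]
```

View pics/w9.png

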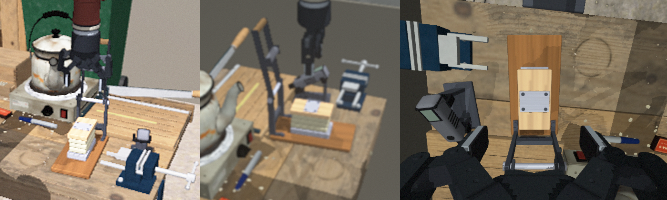

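The board sits square on the pile, steel up. The lever is parked at ≈1.73 rad, with the handle near (0.652, -0.066, 0.303). I'll rise above it, turn, and look.

{"method": "carry_out", "body": {"deltas": [[[0,0,-0.045],0,0.0854],[[0,0,-0.045],0,0.0854],[[0,0,-0.045],0,0.0854],[[0,0,-0.045],0.14,0.0854],[[0,0,0],0.14,0.0854],[[0,0,0],0.14,0.0854],[[0,0,0],0.14,0.0854],[[0,0,0],0.14,0.0854]]}}

```text
time_s: 46.85
tcp_pos: [0.5248, -0.0783, 0.3811]
eef_rot: [0.0, 0.299, 0.954, -0.0]
ft_force: [0.1, -0.2, -1.2]
gripper_width: 1.002
finger_force: 0.0
```

{"method": "carry_out", "body": {"deltas": [[[0,0,0],0.14,0.0854],[[0,0,0],0.14,0.0854],[[0,0,0],0.14,0.0854],[[0,0,0],0.14,0.0854],[[0,0,0],0.14,0.0854],[[0,0,0],0.14,0.0854],[[0,0,0],0.03,0.0854],[[0,0,0],0,0.0854]]}}

```text
time_s: 47.65
tcp_pos: [0.5247, -0.0783, 0.3809]
eef_rot: [0.0, 0.671, 0.741, 0.0]
ft_force: [0.2, 0.8, -0.4]
gripper_width: 0.998
finger_force: 0.0
```

{"method": "carry_out", "body": {"deltas": [[[0,0.0425,0],0,0.0854],[[0,0.0425,0],0,0.0854],[[0,0.0425,0],0,0.0854],[[0,0,0],0,0.0854],[[0,0,0],0,0.0854]]}}

```text
time_s: 48.15
tcp_pos: [0.6518, -0.0656, 0.3791]
eef_rot: [-0.001, 0.671, 0.741, -0.001]
ft_force: [-0.4, 0.2, 1.1]
gripper_width: 1.005
finger_force: 0.0
```

Run:
```python
from h import *
i=ctrl.get_image("wrist")
for d in ctrl.landmark_of("lever_handle","wrist"): print(round(d["p"],2),d["point"],ray(i,d["point"],.303))
go(.652,-.066,.294,.098)
cv2.imwrite("pics/w10.png",i["pixels"])
```

```text
0.57 [284.1, 219.1] [ 0.65384893 -0.06298825  0.303     ]
t 48.25 tcp [ 0.6509 -0.0658  0.3813] phi 0.0986 q6 -0.307 F [-0.4 -0.4 -0.5] w 1.0 ff 0.0
shift now [-0.0003  0.001   0.0873] turn 0.001 | shift if after turn [-0.0003  0.001   0.0873]
```

View pics/w10.png

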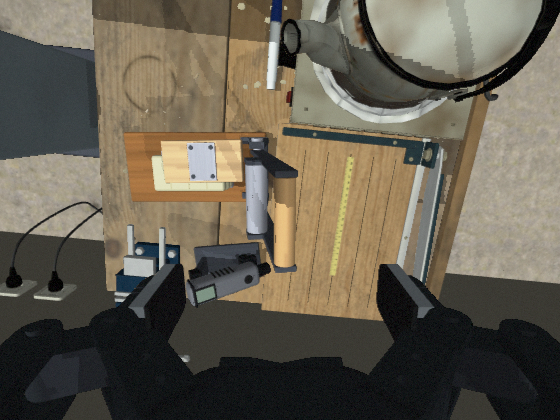

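The wooden handle (285,219) is centred between the open fingers. Going down and gripping lightly.

{"method": "carry_out", "body": {"deltas": [[[0,0.002,0.04],0,0.0854],[[0,0,0.03],0,0.0854],[[0,0,0.016],0,0.0854],[[0,0,0],0,0.04],[[0,0,0],0,0.03],[[0,0,0],0,0.02],[[0,0,0],0,0.01],[[0,0,0],0,0.01]], "grip_force": 25}}

```text
time_s: 49.05
tcp_pos: [0.6542, -0.0657, 0.2969]
eef_rot: [0.001, 0.671, 0.741, 0.001]
ft_force: [-0.5, 0.7, 0.6]
gripper_width: 0.172
finger_force: 24.5
```

{"method": "carry_out", "body": {"deltas": [[[0,0,0],0,0.01],[[0,0,0],0,0.01],[[0,0,0],0,0.01],[[0,0,0],0,0.01]]}}

```text
time_s: 49.45
tcp_pos: [0.6542, -0.0657, 0.2969]
eef_rot: [0.001, 0.671, 0.741, 0.001]
ft_force: [-2.2, -0.5, 5.6]
gripper_width: 0.173
finger_force: 24.8
```

Run:
```python
from h import *
o,phi=state()
h=np.array([.5245,-.0778])+.1*np.array([np.cos(.098),np.sin(.098)])
d=(o["tcp_pos"][:2]-h)@[np.cos(.098),np.sin(.098)]
th=np.arccos(-d/.178);print("theta from x",th,"handle z",.128+.178*np.sin(th))
t0=th;n=0
# rows: arc steps in tool y (bed +x) and z (down)
ang=np.append(np.arange(t0,-.12,-.06),[-.12,-.15]);P=np.c_[-.178*np.cos(ang),-.178*np.sin(ang)]
for k,r in enumerate(np.diff(P,axis=0)): print(k,round(ang[k+1],2),np.round(r,4).tolist(),end="; ")
```

```text
t 49.45 tcp [ 0.6542 -0.0657  0.2969] phi 0.0984 q6 -0.305 F [-2.2 -0.5  5.6] w 0.173 ff 24.8
theta from x 1.741822113288069 handle z 0.3034031052117233
0 1.68 [-0.0106, -0.0015]; 1 1.62 [-0.0106, -0.0009]; 2 1.56 [-0.0107, -0.0002]; 3 1.5 [-0.0107, 0.0004]; 4 1.44 [-0.0106, 0.0011]; 5 1.38 [-0.0105, 0.0017]; 6 1.32 [-0.0104, 0.0023]; 7 1.26 [-0.0103, 0.0029]; 8 1.2 [-0.0101, 0.0036]; 9 1.14 [-0.0098, 0.0041]; 10 1.08 [-0.0096, 0.0047]; 11 1.02 [-0.0093, 0.0053]; 12 0.96 [-0.0089, 0.0058]; 13 0.9 [-0.0086, 0.0064]; 14 0.84 [-0.0082, 0.0069]; 15 0.78 [-0.0077, 0.0073]; 16 0.72 [-0.0073, 0.0078]; 17 0.66 [-0.0068, 0.0082]; 18 0.6 [-0.0063, 0.0086]; 19 0.54 [-0.0058, 0.009]; 20 0.48 [-0.0052, 0.0093]; 21 0.42 [-0.0047, 0.0096]; 22 0.36 [-0.0041, 0.0099]; 23 0.3 [-0.0035, 0.0101]; 24 0.24 [-0.0029, 0.0103]; 25 0.18 [-0.0022, 0.0104]; 26 0.12 [-0.0016, 0.0106]; 27 0.06 [-0.001, 0.0106]; 28 0.0 [-0.0003, 0.0107]; 29 -0.06 [0.0003, 0.0107]; 30 -0.12 [0.0009, 0.0106]; 31 -0.12 [0.0, 0.0003]; 32 -0.15 [0.0007, 0.0053];
```

{"method": "carry_out", "body": {"deltas": [[[0,0,0],0,0.026],[[0,0,0],0,0.026],[[0,0,0.0035],0,0.026],[[0,0,0],0,0.01],[[0,0,0],0,0.01],[[0,0,0],0,0.01],[[-0.0,-0.0106,-0.0015],0,0.01],[[0,-0.0106,-0.001],0,0.01]]}}

```text
time_s: 50.25
tcp_pos: [0.6319, -0.0675, 0.2931]
eef_rot: [-0.0, 0.671, 0.741, 0.0]
ft_force: [1.6, 0.6, -1.2]
gripper_width: 0.175
finger_force: 25.4
```

{"method": "carry_out", "body": {"deltas": [[[0,-0.0107,0],0,0.01],[[0,-0.0107,0.0004],0,0.01],[[0,-0.0106,0.001],0,0.01],[[0,-0.0105,0.0017],0,0.01],[[0,-0.0104,0.0023],0,0.01],[[0,-0.0103,0.003],0,0.01],[[0,-0.0101,0.0036],0,0.01],[[0,-0.0098,0.0041],0,0.01]]}}

```text
time_s: 51.05
tcp_pos: [0.549, -0.0757, 0.2781]
eef_rot: [0.0, 0.671, 0.741, 0.0]
ft_force: [0.3, 2.7, 0.9]
gripper_width: 0.18
finger_force: 25.8
```

```bash
cat > lv.py <<'E'
from h import *
o,phi=state()
h=np.array([.5245,-.0778])+.1*np.array([np.cos(.098),np.sin(.098)])
e=np.array([np.cos(.098),np.sin(.098)])
d=(o["tcp_pos"][:2]-h)@e
th=np.arctan2(o["tcp_pos"][2]+.0085-.128,-d);print("theta",th,"r",np.hypot(d,o["tcp_pos"][2]+.0085-.128),"lat",(o["tcp_pos"][:2]-h)@[-e[1],e[0]])
im=ctrl.get_image("side")
for q in ctrl.landmark_of("lever_handle","side"): print(q["p"],np.round(q["point"],1))
print(proj(im,[[*o["tcp_pos"][:2],o["tcp_pos"][2]+.0085]]))
E
python3 lv.py
```

```text
t 51.05 tcp [ 0.549  -0.0757  0.2781] phi 0.0985 q6 -0.362 F [0.3 2.7 0.9] w 0.18 ff 25.8
theta 1.1269185426679489 r 0.1756440417140453 lat -0.00029124361904235996
0.87 [281.3 115.1]
[[282.777152   117.08690075]]
```

{"method": "carry_out", "body": {"deltas": [[[0,-0.0096,0.0045],0,0.01],[[0,-0.0093,0.0051],0,0.01],[[0,-0.0089,0.0056],0,0.01],[[0,-0.0086,0.0062],0,0.01],[[0,-0.0082,0.0067],0,0.01],[[0,-0.0077,0.0071],0,0.01],[[0,-0.0073,0.0076],0,0.01],[[0,-0.0068,0.008],0,0.01]]}}

```text
time_s: 51.95
tcp_pos: [0.483, -0.0824, 0.2262]
eef_rot: [-0.0, 0.672, 0.741, -0.0]
ft_force: [-0.4, 2.9, -0.0]
gripper_width: 0.173
finger_force: 25.4
```

```bash
python3 lv.py
```

```text
t 51.95 tcp [ 0.483  -0.0824  0.2262] phi 0.0983 q6 -0.411 F [-0.4  2.9 -0. ] w 0.173 ff 25.4
theta 0.6450802005622953 r 0.17738149287121963 lat -0.000504809501076068
0.82 [307.8 138.1]
0.53 [292.2 200.2]
[[309.5739462  140.07383487]]
```

{"method": "carry_out", "body": {"deltas": [[[0,-0.0063,0.0086],0,0.01],[[0,-0.0058,0.009],0,0.01],[[0,-0.0052,0.0093],0,0.01],[[0,-0.0047,0.0096],0,0.01],[[0,-0.0041,0.0099],0,0.01],[[0,-0.0035,0.0101],0,0.01],[[0,-0.0029,0.0103],0,0.01],[[0,-0.0022,0.0104],0,0.01]]}}

```text
time_s: 52.85
tcp_pos: [0.4487, -0.0859, 0.1488]
eef_rot: [-0.0, 0.671, 0.741, -0.0]
ft_force: [-0.3, 0.9, 0.3]
gripper_width: 0.178
finger_force: 26.4
```

```bash
python3 lv.py
```

```text
t 52.85 tcp [ 0.4487 -0.0859  0.1488] phi 0.0985 q6 -0.441 F [-0.3  0.9  0.3] w 0.178 ff 26.4
theta 0.16469206898440766 r 0.17860704124304008 lat -0.0006976356341111302
0.57 [323.2 169.9]
[[321.69150783 169.1277289 ]]
```

{"method": "carry_out", "body": {"deltas": [[[0,-0.0016,0.009],0,0.01],[[0,-0.0008,0.009],0,0.01],[[0,-0.0003,0.009],0,0.01],[[0,0,0.008],0,0.01],[[0,0.0004,0.006],0,0.01],[[0,0.0004,0.004],0,0.01],[[0,0,0],0,0.01]]}}

```text
time_s: 53.65
tcp_pos: [0.4458, -0.0861, 0.1032]
eef_rot: [-0.001, 0.671, 0.741, -0.001]
ft_force: [-5.7, -2.4, -0.7]
gripper_width: 0.173
finger_force: 27.3
```

```bash
python3 lv.py
```

```text
t 53.65 tcp [ 0.4458 -0.0861  0.1032] phi 0.099 q6 -0.442 F [-5.7 -2.4 -0.7] w 0.173 ff 27.3
theta -0.09057443384451326 r 0.17987086493763096 lat -0.0006094017052411041
0.62 [322.4 182.9]
[[321.64331735 184.2074259 ]]
```

{"method": "carry_out", "body": {"deltas": [[[0,0.0012,0.002],0,0.01],[[0,0.0004,0.002],0,0.01],[[0,0,0.0015],0,0.01],[[0,0,0],0,0.01]]}}

```text
time_s: 54.15
tcp_pos: [0.4462, -0.0861, 0.0975]
eef_rot: [-0.002, 0.671, 0.741, -0.002]
ft_force: [-7.5, -3.7, -1.6]
gripper_width: 0.173
finger_force: 27.4
```

```bash
python3 lv.py
```

```text
t 54.15 tcp [ 0.4462 -0.0861  0.0975] phi 0.0994 q6 -0.441 F [-7.5 -3.7 -1.6] w 0.173 ff 27.4
theta -0.1222940232536348 r 0.1800703656124237 lat -0.0005956984150838965
0.81 [320.8 183.3]
[[321.33914349 185.9936881 ]]
```

{"method": "carry_out", "body": {"deltas": [[[0,-0.0015,0],0,0.01],[[0,0,0.0015],0,0.01],[[0,0,0],0,0.01]]}}

```text
time_s: 54.55
tcp_pos: [0.4463, -0.0861, 0.0969]
eef_rot: [-0.001, 0.671, 0.741, -0.001]
ft_force: [-4.7, -1.6, -1.2]
gripper_width: 0.177
finger_force: 27.4
```

```bash
python3 lv.py
```

```text
t 54.55 tcp [ 0.4463 -0.0861  0.0969] phi 0.0989 q6 -0.442 F [-4.7 -1.6 -1.2] w 0.177 ff 27.4
theta -0.1259516731380463 r 0.18006098220139544 lat -0.0006221880967289886
0.76 [320.8 181.5]
[[321.28933194 186.1888232 ]]
```

{"method": "carry_out", "body": {"deltas": [[[0,0,0.001],0,0.01],[[0,0,0.001],0,0.01],[[0,0,0],0,0.01],[[0,0,0],0,0.01]]}}

```text
time_s: 55.05
tcp_pos: [0.4465, -0.0861, 0.095]
eef_rot: [-0.001, 0.671, 0.741, -0.001]
ft_force: [-4.1, -2.7, -1.8]
gripper_width: 0.173
finger_force: 27.5
```

```bash
python3 lv.py
python3 - <<'E'
from h import *
for k in range(3):
    l=[]
    for c in ("scene","side"):
        im=ctrl.get_image(c);d=ctrl.landmark_of("lever_handle",c)
        if d:l.append((im,d[0]["point"]))
    print([np.round(q[1],1) for q in l], np.round(tri(l),4) if len(l)>1 else "")
E
```

```text
t 55.05 tcp [ 0.4465 -0.0861  0.095 ] phi 0.0989 q6 -0.442 F [-4.1 -2.7 -1.8] w 0.173 ff 27.5
theta -0.13659514253572003 r 0.18015043171774908 lat -0.0006328878953908955
0.72 [322.4 186.4]
[[321.17912558 186.7802679 ]]
[array([313.2, 232. ]), array([322.2, 182.4])] [ 0.4437 -0.0838  0.1184]
[array([313.6, 237.2]), array([321.7, 185.4])] [ 0.4438 -0.0865  0.1048]
[array([315. , 235.3]), array([321.6, 185.8])] [ 0.4461 -0.0873  0.1064]
```

{"method": "carry_out", "body": {"deltas": [[[0,0,0.001],0,0.01],[[0,0,0.001],0,0.01],[[0,0,0.001],0,0.01],[[0,0,0],0,0.01],[[0,0,0],0,0.01]]}}

```text
time_s: 56.25
tcp_pos: [0.4468, -0.0861, 0.0922]
eef_rot: [-0.001, 0.671, 0.741, -0.001]
ft_force: [-4.5, -2.6, -1.0]
gripper_width: 0.178
finger_force: 27.5
```

```bash
python3 lv.py; sed -n 1,1p /dev/null
python3 - <<'E'
from h import *
o=ctrl.get_obs();print(np.round(o["ft_force"],2),np.round(o["ft_torque"],3))
E
```

```text
t 56.25 tcp [ 0.4468 -0.0861  0.0922] phi 0.0987 q6 -0.442 F [-4.5 -2.6 -1. ] w 0.178 ff 27.5
theta -0.15198315108291138 r 0.18021301217538027 lat -0.000620458759854111
0.81 [322.7 183.8]
[[320.97963881 187.62964766]]
[-4.97 -2.38 -0.5 ] [-0.272  0.409 -0.031]
```

{"method": "carry_out", "body": {"deltas": [[[0,0,-0.0015],0,0.01],[[0,0,-0.0015],0,0.01],[[0,0,-0.0005],0,0.01],[[0,0,0],0,0.01]]}}

```text
time_s: 56.75
tcp_pos: [0.4464, -0.0861, 0.0957]
eef_rot: [-0.001, 0.671, 0.741, -0.001]
ft_force: [-5.1, -3.0, -1.5]
gripper_width: 0.175
finger_force: 27.5
```

```bash
python3 lv.py
python3 - <<'E'
from h import *
wfit("press_board",[.5245,-.0778,.098],.106,.056,.078,.094)
wfit("press_board",[.5245,-.0778,.098],.106,.056,.078,.094,"side")
wfit("press_board",[.5245,-.0778,.098],.106,.056,.078,.094,"scene")
E
```

```text
t 56.75 tcp [ 0.4464 -0.0861  0.0957] phi 0.0989 q6 -0.442 F [-5.1 -3.  -1.5] w 0.175 ff 27.5
theta -0.13280529137173477 r 0.18011405795900895 lat -0.0006552333967513452
0.88 [323.8 184.8]
[[321.21922811 186.56380743]]
wrist press_board 0.75 13669 [467. 222. 186. 115.] [ 0.5457 -0.0565  0.1145] 0.376
side press_board 0.73 432 [283. 194.  41.  18.] [ 0.5447 -0.0492 -0.1622] 0.437
side press_board 0.5 298 [292. 179.  36.  18.] [ 0.5391 -0.1252  0.2685] 0.552
scene press_board 0.48 83 [326. 224.  11.  19.] [ 0.5683 -0.0732  0.3982] 0.818
```

{"method": "carry_out", "body": {"deltas": [[[0,0,0],0,0.018],[[0,0,0],0,0.02],[[0,0,0],0,0.022],[[0,0,0],0,0.024],[[0,0,0],0,0.024],[[0,0,0],0,0.024]]}}

```text
time_s: 57.75
tcp_pos: [0.4477, -0.0859, 0.0965]
eef_rot: [0.0, 0.671, 0.741, 0.0]
ft_force: [0.0, -1.0, -0.1]
gripper_width: 0.279
finger_force: 0.0
```

```bash
python3 lv.py
python3 - <<'E'
from h import *
im=ctrl.get_image("wrist")
q=proj(im,box(.5245,-.0778,.098,.106,.056,.078,.094));print("exp board left",np.round(q[:4],1).tolist())
for d in ctrl.trace("press_board","wrist"): print(round(d["p"],2),d["extent"])
E
```

```text
t 57.75 tcp [ 0.4477 -0.0859  0.0965] phi 0.0984 q6 -0.442 F [ 0.  -1.  -0.1] w 0.279 ff 0.0
theta -0.1293338654952056 r 0.17867149747328356 lat -0.0005380279152350301
0.81 [318.9 185.7]
[[320.71458764 186.26083229]]
exp board left [[323.8, 299.3], [327.9, 315.6], [327.8, 202.2], [332.6, 210.2]]
0.73 [465.4, 220.5, 189.1, 116.6]
```

{"method": "carry_out", "body": {"deltas": [[[0,0,-0.01],0,0.024],[[0,0,-0.02],0,0.024],[[0,0,-0.04],0,0.024],[[0,0,-0.05],0,0.024],[[0,0,-0.05],0,0.024],[[0,0,-0.04],0,0.024],[[0,-0.03,0],0,0.024],[[0,0,0],0,0.024]]}}

```text
time_s: 58.75
tcp_pos: [0.4167, -0.0891, 0.309]
eef_rot: [0.002, 0.672, 0.741, 0.0]
ft_force: [0.2, -0.6, -1.0]
gripper_width: 0.28
finger_force: 0.0
```

Run:
```python
from h import *
state()
im=ctrl.get_image("wrist");S=ctrl.get_image("side");C=ctrl.get_image("scene")
e=np.array([np.cos(.098),np.sin(.098)]);B=np.array([.5245,-.0778])
for th in (-.2,-.12,-.04,.1):
    p=[*(B+e*(.1-.178*np.cos(th))),.128+.178*np.sin(th)];print(th,[np.round(proj(i,[p])[0],1) for i in (im,S,C)])
for n,i in (("wrist",im),("side",S),("scene",C)):
    print(n,[(round(d["p"],2),np.round(d["point"],1)) for d in ctrl.landmark_of("lever_handle",n)])
    for d in ctrl.trace("press_board",n): print("board",round(d["p"],2),np.round(d["extent"]))
    for d in ctrl.landmark_of("press_board",n): print("board pt",round(d["p"],2),np.round(d["point"],1), ray(i,d["point"],.078))
    for d in ctrl.landmark_of("ir",n): print("ir",round(d["p"],2),ray(i,d["point"],.075))
q=proj(im,box(.5245,-.0778,.098,.106,.056,.078,.094));print(np.round([q.min(0),q.max(0)],1))
# steel/wood colour measure of the board end: wood pixels near expected left edge
hsv=cv2.cvtColor(im["pixels"],cv2.COLOR_BGR2HSV)
tl,bl=proj(im,[box(.5245,-.0778,.098,.106,.056,.078,.094)[k] for k in (1,3)])
mid=(tl+bl)/2;print("left edge mid",mid)
r=int(mid[1]);c0=int(mid[0])
for dr in(-12,12): print(r+dr,[hsv[r+dr,c].tolist() for c in range(c0-12,c0+14,3)])
```

```text
t 58.75 tcp [ 0.4167 -0.0891  0.309 ] phi 0.0978 q6 -0.473 F [ 0.2 -0.6 -1. ] w 0.28 ff 0.0
-0.2 [array([309.9, 184.8]), array([319.3, 190.1]), array([314.7, 238.8])]
-0.12 [array([309. , 187.1]), array([320.5, 185.8]), array([314.5, 234.8])]
-0.04 [array([309.1, 189.7]), array([321.3, 181.3]), array([314.5, 230.5])]
0.1 [array([312.1, 194.8]), array([321.7, 173.2]), array([314.7, 222.3])]
wrist [(0.92, array([308.5, 185.7]))]
board 0.86 [398. 168. 101.  52.]
board pt 0.64 [395.5 165.3] [ 0.54806627 -0.05535261  0.078     ]
board pt 0.24 [394.7 303.7] [ 0.581959   -0.23358925  0.078     ]
board pt 0.22 [306.  183.8] [ 0.44740565 -0.08695376  0.078     ]
ir 0.9 [ 0.58237424 -0.23927554  0.075     ]
side [(0.91, array([320.2, 183.9]))]
board 0.59 [281. 196.  40.  19.]
board pt 0.78 [282.7 195.3] [ 0.53893185 -0.04998133  0.078     ]
board pt 0.59 [292.  189.7] [ 0.5238584  -0.08177274  0.078     ]
ir 0.95 [ 0.5873988  -0.27085176  0.075     ]
scene [(0.67, array([312.9, 236.4]))]
board 0.65 [319. 224.  24.  22.]
board pt 0.52 [382.5 231.4] [ 0.59087502 -0.23372634  0.078     ]
ir 0.49 [ 0.59467429 -0.23261759  0.075     ]
ir 0.39 [ 0.73917278 -0.02290818  0.075     ]
[[326.1 158.3]
 [426.  209. ]]
left edge mid [329.03105477 184.46135935]
172 [[14, 151, 164], [158, 7, 139], [112, 23, 204], [111, 18, 201], [34, 50, 122], [30, 43, 171], [30, 44, 173], [30, 25, 244], [30, 38, 231]]
196 [[15, 151, 198], [14, 142, 169], [13, 29, 186], [15, 38, 160], [29, 47, 129], [27, 42, 141], [29, 39, 226], [29, 40, 227], [28, 42, 227]]
```

The lever is resting (about -0.12 rad), but the board is displaced about 2 cm towards +x and +y on the pile. It was probably knocked after placing; the earlier overhead picture hints at it too. I'll raise the lever again, reset the board, and re-lower.

{"method": "carry_out", "body": {"deltas": [[[0,0.03,0],0,0.04],[[0,0,0.05],0,0.04],[[0,0,0.05],0,0.04],[[0,0,0.05],0,0.04],[[0,0,0.04],0,0.04],[[0,0,0.02],0,0.04],[[0,0,0],0,0.01],[[0,0,0],0,0.01]], "grip_force": 30}}

```text
time_s: 60.3
tcp_pos: [0.4469, -0.0857, 0.0963]
eef_rot: [-0.001, 0.671, 0.741, -0.001]
ft_force: [-2.5, 1.8, -2.2]
gripper_width: 0.171
finger_force: 30.4
```

{"method": "carry_out", "body": {"deltas": [[[0,0,0],0,0.01],[[0,0,0],0,0.01],[[0,0,0],0,0.01],[[0,-0.0006,-0.0106],0,0.01],[[0,0,-0.0107],0,0.01],[[0,0.0003,-0.0107],0,0.01],[[0,0.001,-0.0106],0,0.01],[[0,0.0016,-0.0106],0,0.01]]}}

```text
time_s: 61.1
tcp_pos: [0.4478, -0.0857, 0.1502]
eef_rot: [-0.002, 0.671, 0.741, -0.002]
ft_force: [-6.0, -0.3, -3.1]
gripper_width: 0.171
finger_force: 29.3
```

```bash
python3 lv.py
```

```text
t 61.1 tcp [ 0.4478 -0.0857  0.1502] phi 0.0988 q6 -0.44 F [-6.  -0.3 -3.1] w 0.171 ff 29.3
theta 0.17173140318207927 r 0.17970049780032513 lat -0.00032156589517169307
0.81 [323.2 168.9]
[[322.04830715 168.77448663]]
```

{"method": "carry_out", "body": {"deltas": [[[0,0.001,-0.0104],0,0.01],[[0,0.0029,-0.0103],0,0.01],[[0,0.0035,-0.0101],0,0.01],[[0,0.0041,-0.0099],0,0.01],[[0,0.0047,-0.0096],0,0.01],[[0,0.0052,-0.0093],0,0.01],[[0,0.0058,-0.009],0,0.01],[[0,0.0063,-0.0086],0,0.01]]}}

```text
time_s: 62.0
tcp_pos: [0.4793, -0.0826, 0.2289]
eef_rot: [-0.004, 0.671, 0.741, -0.004]
ft_force: [-16.3, -0.3, 8.0]
gripper_width: 0.17
finger_force: 29.3
```

{"method": "carry_out", "body": {"deltas": [[[0,0.0068,-0.0082],0,0.01],[[0,0.0073,-0.0078],0,0.01],[[0,0.0077,-0.0073],0,0.01],[[0,0.0082,-0.0069],0,0.01],[[0,0.0086,-0.0064],0,0.01],[[0,0.0089,-0.0058],0,0.01],[[0,0.0093,-0.0053],0,0.01],[[0,0.0096,-0.0047],0,0.01]]}}

```text
time_s: 62.8
tcp_pos: [0.5503, -0.076, 0.2889]
eef_rot: [0.003, 0.671, 0.741, 0.001]
ft_force: [-13.1, 2.2, 18.5]
gripper_width: 0.17
finger_force: 32.6
```

```bash
python3 lv.py
```

```text
t 62.8 tcp [ 0.5503 -0.076   0.2889] phi 0.0987 q6 -0.362 F [-13.1   2.2  18.5] w 0.17 ff 32.6
theta 1.1582205540963018 r 0.184912967201791 lat -0.000728587952477701
0.91 [280.5 116. ]
[[282.31145601 112.67987599]]
```

{"method": "carry_out", "body": {"deltas": [[[0,0.0098,0.001],0,0.01],[[0,0.0101,0],0,0.01],[[0,0.0103,-0.0015],0,0.01],[[0,0.0104,-0.002],0,0.01]]}}

```text
time_s: 63.3
tcp_pos: [0.5971, -0.0715, 0.3]
eef_rot: [0.011, 0.671, 0.741, 0.008]
ft_force: [-7.6, 4.8, 33.2]
gripper_width: 0.169
finger_force: 37.8
```

```bash
python3 lv.py
```

```text
t 63.3 tcp [ 0.5971 -0.0715  0.3   ] phi 0.0993 q6 -0.338 F [-7.6  4.8 33.2] w 0.169 ff 37.8
theta 1.4217980764430342 r 0.18247245074586949 lat -0.0008409494142367024
0.68 [262.5 108. ]
[[262.78577456 106.1166383 ]]
```

{"method": "carry_out", "body": {"deltas": [[[0,0.0105,-0.0005],0,0.01],[[0,0.0106,0],0,0.01],[[0,0.0107,0],0,0.01],[[0,0.0106,0],0,0.01],[[0,0.0106,0.001],0,0.01],[[0,0.005,0.0005],0,0.01],[[0,0,0],0,0.01],[[0,0,0],0,0.01]]}}

```text
time_s: 64.2
tcp_pos: [0.6544, -0.0659, 0.2964]
eef_rot: [0.01, 0.671, 0.741, 0.008]
ft_force: [-4.8, 2.4, 24.1]
gripper_width: 0.163
finger_force: 39.1
```

```bash
python3 lv.py
```

```text
t 64.2 tcp [ 0.6544 -0.0659  0.2964] phi 0.0992 q6 -0.308 F [-4.8  2.4 24.1] w 0.163 ff 39.1
theta 1.7413825862746355 r 0.17954843856649674 lat -0.0008387997989812578
0.72 [290.6 156.6]
0.65 [238.2 105.1]
[[239.47067369 104.99867816]]
```

{"method": "carry_out", "body": {"deltas": [[[0,0,0],0,0.03],[[0,0,0],0,0.06],[[0,0,0],0,0.0854],[[0,0,0],0,0.0854],[[0,0,0],0,0.0854],[[0,0,-0.03],0,0.0854],[[0,0,-0.05],0,0.0854],[[0,0,-0.01],0,0.0854]]}}

```text
time_s: 65.1
tcp_pos: [0.6497, -0.0667, 0.3775]
eef_rot: [0.005, 0.671, 0.741, 0.003]
ft_force: [0.8, -0.3, 2.0]
gripper_width: 1.0
finger_force: 0.0
```

{"method": "carry_out", "body": {"deltas": [[[0,-0.044,0],0,0.0854],[[0,-0.044,0],0,0.0854],[[0,-0.042,0],0,0.0854],[[0,0,0],-0.14,0.0854],[[0,0,0],-0.14,0.0854],[[0,0,0],-0.14,0.0854],[[0,0,0],-0.14,0.0854],[[0,0,0],-0.14,0.0854]]}}

```text
time_s: 65.9
tcp_pos: [0.5179, -0.079, 0.3701]
eef_rot: [-0.0, 0.374, 0.927, 0.0]
ft_force: [0.4, 0.5, -0.9]
gripper_width: 1.001
finger_force: 0.0
```

{"method": "carry_out", "body": {"deltas": [[[0,0,0],-0.14,0.0854],[[0,0,0],-0.14,0.0854],[[0,0,0],-0.14,0.0854],[[0,0,0],-0.14,0.0854],[[0,0,0],-0.14,0.0854],[[0,0,0],-0.14,0.0854],[[0,0,0.03],-0.03,0.0854],[[0,0,0.05],0,0.0854]]}}

```text
time_s: 66.7
tcp_pos: [0.5211, -0.0799, 0.2942]
eef_rot: [0.005, -0.049, 0.999, -0.002]
ft_force: [0.8, -0.9, -0.5]
gripper_width: 1.0
finger_force: 0.0
```

{"method": "carry_out", "body": {"deltas": [[[0,0,0.05],0,0.0854],[[0,0,0.03],0,0.0854],[[0,0,0],0,0.0854],[[0,0,0],0,0.0854]]}}

```text
time_s: 67.1
tcp_pos: [0.518, -0.079, 0.2106]
eef_rot: [-0.0, -0.049, 0.999, 0.0]
ft_force: [-0.0, -0.5, -0.0]
gripper_width: 0.998
finger_force: 0.0
```

Run:
```python
from h import *
state()
im=wfit("press_board",[.5445,-.058,0.0,.2],.106,.056,.078,.094)
wfit("slab0",[.5245,-.078,.098],.1,.05,.03,.078)
for n in("side","scene"):
    i=ctrl.get_image(n);print(n,[(round(d["p"],2),np.round(d["point"],1)) for d in ctrl.landmark_of("lever_handle",n)])
cv2.imwrite("pics/w11.png",im["pixels"])
```

```text
t 67.1 tcp [ 0.518  -0.079   0.2106] phi 1.6683 q6 -1.954 F [-0.  -0.5 -0. ] w 0.998 ff 0.0
wrist press_board 0.96 7626 [304. 234.  69. 122.] [ 0.545  -0.0566  0.1022] 0.04
wrist press_board 0.61 4875 [131. 224.  78. 105.] [ 0.5445 -0.058   0.    ] 1.0
wrist slab0 0.97 2900 [282. 200.  58. 111.] [ 0.5244 -0.0776  0.0757] 0.545
side [(0.36, array([295.2, 191.2]))]
scene [(0.81, array([338.3, 141.6]))]
```

{"method": "carry_out", "body": {"deltas": [[[-0.019,0.0197,0],0,0.076],[[0,0,0.05],0,0.076],[[0,0,0.03],0,0.076],[[0,0,0],0,0.076],[[0,0,0],0,0.076]]}}

```text
time_s: 68.0
tcp_pos: [0.5349, -0.0575, 0.1308]
eef_rot: [-0.0, -0.049, 0.999, 0.0]
ft_force: [0.9, -0.7, 0.4]
gripper_width: 0.89
finger_force: 0.0
```

Run:
```python
from h import *
wfit("press_board",[.545,-.0566,.1],.106,.056,.078,.094)
go(.535,-.0576,.0825,.098+np.pi/2)
```

```text
wrist press_board 0.81 15101 [280. 249.  98. 165.] [ 0.5451 -0.0564  0.1193] 0.043
wrist press_board 0.61 4697 [ 38. 281.  74.  96.] [ 0.545  -0.0566  0.1   ] 1.0
t 68.1 tcp [ 0.5368 -0.058   0.1331] phi 1.6683 q6 -1.906 F [ 0.7 -0.3  0.2] w 0.889 ff 0.0
shift now [0.0017 0.0006 0.0506] turn -0.0 | shift if after turn [0.0017 0.0006 0.0506]
```

{"method": "carry_out", "body": {"deltas": [[[0,0.001,0.03],0,0.076],[[0,0,0.014],0,0.076],[[0,0,0.004],0,0.076],[[0,0,0],0,0.076],[[0,0,0],0,0.045],[[0,0,0],0,0.045],[[0,0,0],0,0.045],[[0,0,0],0,0.045]]}}

```text
time_s: 68.9
tcp_pos: [0.5361, -0.0569, 0.0842]
eef_rot: [0.001, -0.049, 0.999, -0.0]
ft_force: [-0.5, -1.0, 5.4]
gripper_width: 0.64
finger_force: 32.3
```

{"method": "carry_out", "body": {"deltas": [[[0,0,-0.01],0,0.045],[[0,0,-0.03],0,0.045],[[0,0,-0.03],0,0.045],[[0,0,0],0,0.045],[[0,0,0],0,0.045]]}}

```text
time_s: 69.4
tcp_pos: [0.535, -0.0565, 0.153]
eef_rot: [0.001, -0.049, 0.999, -0.0]
ft_force: [-0.9, 0.2, -2.6]
gripper_width: 0.639
finger_force: 32.3
```

Run:
```python
from h import *
o,phi=state()
wfit("press_board",[.545,-.0566,.1],.106,.056,.148,.164)
wfit("slab0",[.5245,-.078,.098],.1,.05,.062,.078)
```

```text
t 69.4 tcp [ 0.535  -0.0565  0.153 ] phi 1.6684 q6 -1.904 F [-0.9  0.2 -2.6] w 0.639 ff 32.3
wrist press_board 0.77 21638 [282. 268. 126. 182.] [ 0.5442 -0.0559  0.1142] 0.187
wrist slab0 0.63 3353 [251. 155.  77.  52.] [ 0.5225 -0.0764  0.0944] 0.676
```

{"method": "carry_out", "body": {"deltas": [[[0.0225,-0.0195,0],0,0.045],[[0,0,0],0,0.045],[[0,0,0],0,0.045],[[0,0,0.03],0,0.045],[[0,0,0.025],0,0.045],[[0,0,0.01],0,0.045],[[0,0,0.004],0,0.045],[[0,0,0],0,0.045]]}}

```text
time_s: 70.4
tcp_pos: [0.5143, -0.0775, 0.0842]
eef_rot: [-0.001, -0.049, 0.999, 0.001]
ft_force: [-0.8, 0.3, 0.1]
gripper_width: 0.643
finger_force: 33.3
```

{"method": "carry_out", "body": {"deltas": [[[0,0,0],0,0.045],[[0,0,0],0,0.065],[[0,0,0],0,0.07],[[0,0,0],0,0.076],[[0,0,-0.03],0,0.0854],[[0,0,-0.05],0,0.0854],[[0,0,-0.04],0,0.0854],[[0,0,0],0,0.0854]]}}

```text
time_s: 71.2
tcp_pos: [0.5194, -0.0796, 0.2114]
eef_rot: [0.007, -0.049, 0.999, -0.002]
ft_force: [-0.0, -0.2, 0.8]
gripper_width: 1.002
finger_force: 0.0
```

{"method": "carry_out", "body": {"deltas": [[[0,0,0],0,0.0854],[[0,0,0],0,0.0854]]}}

```text
time_s: 71.4
tcp_pos: [0.5133, -0.0778, 0.2021]
eef_rot: [-0.001, -0.049, 0.999, 0.0]
ft_force: [-0.1, 0.6, -0.3]
gripper_width: 1.002
finger_force: 0.0
```

Run:
```python
from h import *
o,phi=state()
wfit("press_board",[.5245,-.0778,.1],.106,.056,.078,.094)
im=ctrl.get_image("wrist");hsv=cv2.cvtColor(im["pixels"],cv2.COLOR_BGR2HSV)
b=((abs(hsv[...,0].astype(int)-111)<10)&(hsv[...,1]<40)&(hsv[...,2]>170))
ys,xs=np.nonzero(b[100:320,230:340]);print("steel/bed pix rows",np.unique(ys+100)[[0,-1]],np.median(xs)+230)
```

```text
t 71.4 tcp [ 0.5133 -0.0778  0.2021] phi 1.6684 q6 -1.954 F [-0.1  0.6 -0.3] w 1.002 ff 0.0
wrist press_board 0.79 8297 [280. 219.  72. 121.] [ 0.5242 -0.0774  0.1253] 0.053
steel/bed pix rows [152 245] 280.0
```

{"method": "carry_out", "body": {"deltas": [[[0,0,-0.045],0,0.0854],[[0,0,-0.045],0,0.0854],[[0,0,-0.045],0,0.0854],[[0,0,-0.045],0.14,0.0854],[[0,0,0],0.14,0.0854],[[0,0,0],0.14,0.0854],[[0,0,0],0.14,0.0854],[[0,0,0],0.14,0.0854]]}}

```text
time_s: 72.35
tcp_pos: [0.514, -0.078, 0.3821]
eef_rot: [-0.001, 0.299, 0.954, -0.0]
ft_force: [0.3, -0.3, -0.2]
gripper_width: 0.994
finger_force: 0.0
```

{"method": "carry_out", "body": {"deltas": [[[0,0,0],0.14,0.0854],[[0,0,0],0.14,0.0854],[[0,0,0],0.14,0.0854],[[0,0,0],0.14,0.0854],[[0,0,0],0.14,0.0854],[[0,0,0],0.14,0.0854],[[0,0,0],0.03,0.0854],[[0,0,0],0,0.0854]]}}

```text
time_s: 73.15
tcp_pos: [0.514, -0.078, 0.3821]
eef_rot: [-0.001, 0.671, 0.741, -0.001]
ft_force: [-0.5, -0.4, 0.1]
gripper_width: 1.0
finger_force: 0.0
```

{"method": "carry_out", "body": {"deltas": [[[0,0.0465,0],0,0.0854],[[0,0.0465,0],0,0.0854],[[0,0.0465,0],0,0.0854],[[0,0,0],0,0.0854],[[0,0,0],0,0.0854]]}}

```text
time_s: 73.65
tcp_pos: [0.6532, -0.0642, 0.3804]
eef_rot: [-0.002, 0.671, 0.741, -0.001]
ft_force: [0.7, -0.5, 0.7]
gripper_width: 0.998
finger_force: 0.0
```

Run:
```python
from h import *
i=wfit("press_board",[.5245,-.0778,.1],.106,.056,.078,.094)
for d in ctrl.landmark_of("lever_handle","wrist"): print(round(d["p"],2),d["point"],ray(i,d["point"],.303))
for d in ctrl.landmark_of("ir","wrist"): print("ir",round(d["p"],2),ray(i,d["point"],.075))
wfit("slab0",[.5245,-.078,.098],.1,.05,.03,.078,"side")
go(.654,-.0655,.2935,.098)
```

```text
wrist press_board 0.58 3144 [186. 174.  79.  40.] [ 0.5249 -0.0776  0.1048] 0.1
0.76 [281.0, 221.0] [ 0.65316357 -0.06356033  0.303     ]
ir 0.63 [ 0.58161788 -0.23590635  0.075     ]
side slab0 0.76 152 [288. 207.  34.   5.] [ 0.5301 -0.0751  0.2852] 0.846
side slab0 0.65 184 [290. 205.  35.  14.] [ 0.5352 -0.088   0.3576] 0.808
side slab0 0.5 156 [290. 202.  36.  12.] [ 0.5307 -0.0875  0.3478] 0.838
t 73.95 tcp [ 0.6524 -0.0645  0.3852] phi 0.0982 q6 -0.304 F [-0.4 -0.1 -0.2] w 1.003 ff 0.0
shift now [-0.0011  0.0015  0.0917] turn 0.0 | shift if after turn [-0.0011  0.0015  0.0917]
```

{"method": "carry_out", "body": {"deltas": [[[-0.001,0.001,0.04],0,0.0854],[[0,0,0.03],0,0.0854],[[0,0,0.0185],0,0.0854],[[0,0,0],0,0.04],[[0,0,0],0,0.03],[[0,0,0],0,0.02],[[0,0,0],0,0.01],[[0,0,0],0,0.01]], "grip_force": 25}}

```text
time_s: 74.75
tcp_pos: [0.6541, -0.0655, 0.2973]
eef_rot: [0.0, 0.671, 0.741, -0.0]
ft_force: [-0.2, -0.0, 0.3]
gripper_width: 0.174
finger_force: 24.5
```

{"method": "carry_out", "body": {"deltas": [[[0,0,0],0,0.01],[[0,0,0],0,0.01],[[0,0,0],0,0.01],[[0,-0.0106,-0.0015],0,0.01],[[0,-0.0106,-0.001],0,0.01],[[0,-0.0107,0],0,0.01],[[0,-0.0107,0.0004],0,0.01],[[0,-0.0106,0.001],0,0.01]]}}

```text
time_s: 75.55
tcp_pos: [0.6015, -0.0707, 0.2979]
eef_rot: [0.002, 0.671, 0.741, 0.001]
ft_force: [2.0, -0.6, 0.8]
gripper_width: 0.174
finger_force: 25.9
```

{"method": "carry_out", "body": {"deltas": [[[0,-0.0105,0.0017],0,0.01],[[0,-0.0104,0.0023],0,0.01],[[0,-0.0103,0.003],0,0.01],[[0,-0.0101,0.0036],0,0.01],[[0,-0.0098,0.0041],0,0.01]]}}

```text
time_s: 76.05
tcp_pos: [0.5493, -0.0758, 0.2808]
eef_rot: [-0.0, 0.672, 0.741, -0.0]
ft_force: [1.3, -1.2, 0.1]
gripper_width: 0.176
finger_force: 27.2
```

```bash
python3 lv.py
```

```text
t 76.05 tcp [ 0.5493 -0.0758  0.2808] phi 0.0983 q6 -0.362 F [ 1.3 -1.2  0.1] w 0.176 ff 27.2
theta 1.1346177494741652 r 0.17791849107608942 lat -0.0004341000686260551
0.68 [284.2 114.5]
[[282.68890751 116.00915353]]
```

{"method": "carry_out", "body": {"deltas": [[[0,-0.0096,0.0055],0,0.01],[[0,-0.0093,0.0056],0,0.01],[[0,-0.0089,0.006],0,0.01],[[0,-0.0086,0.0064],0,0.01],[[0,-0.0082,0.0069],0,0.01],[[0,-0.0077,0.0073],0,0.01],[[0,-0.0073,0.0078],0,0.01],[[0,-0.0068,0.0082],0,0.01]]}}

```text
time_s: 76.95
tcp_pos: [0.4838, -0.0821, 0.2268]
eef_rot: [0.0, 0.671, 0.741, 0.0]
ft_force: [2.3, -2.6, -0.6]
gripper_width: 0.175
finger_force: 28.8
```

```bash
python3 lv.py
```

```text
t 76.95 tcp [ 0.4838 -0.0821  0.2268] phi 0.0984 q6 -0.41 F [ 2.3 -2.6 -0.6] w 0.175 ff 28.8
theta 0.6508118613165713 r 0.1771802742176106 lat -0.0003326812487527246
0.55 [308.3 139.1]
[[309.25578692 139.81462159]]
```

{"method": "carry_out", "body": {"deltas": [[[0,-0.0064,0.0086],0,0.01],[[0,-0.0059,0.009],0,0.01],[[0,-0.0053,0.0093],0,0.01],[[0,-0.0048,0.0096],0,0.01],[[0,-0.0041,0.0099],0,0.01],[[0,-0.0035,0.0101],0,0.01],[[0,-0.0029,0.0103],0,0.01],[[0,-0.0022,0.0104],0,0.01]]}}

```text
time_s: 77.85
tcp_pos: [0.4488, -0.0854, 0.1495]
eef_rot: [-0.0, 0.671, 0.741, -0.0]
ft_force: [0.1, -1.9, -0.1]
gripper_width: 0.173
finger_force: 29.6
```

{"method": "carry_out", "body": {"deltas": [[[0,-0.0014,0.009],0,0.01],[[0,-0.0006,0.009],0,0.01],[[0,-0.0002,0.009],0,0.01],[[0,0,0.008],0,0.01],[[0,0.0004,0.006],0,0.01],[[0,0.0004,0.005],0,0.01],[[0,0.0004,0.003],0,0.01],[[0,0,0],0,0.01]]}}

```text
time_s: 78.65
tcp_pos: [0.446, -0.0856, 0.0996]
eef_rot: [-0.002, 0.671, 0.741, -0.002]
ft_force: [-6.1, -4.0, -0.5]
gripper_width: 0.171
finger_force: 31.0
```

```bash
python3 lv.py
```

```text
t 78.65 tcp [ 0.446  -0.0856  0.0996] phi 0.0991 q6 -0.441 F [-6.1 -4.  -0.5] w 0.171 ff 31.0
theta -0.11078255912466176 r 0.17997655569530982 lat -8.31568814281744e-05
0.42 [292.5 193.1]
[[321.41560375 185.45996667]]
```

{"method": "carry_out", "body": {"deltas": [[[0,-0.001,0.0015],0,0.01],[[0,0,0.0015],0,0.01],[[0,0,0],0,0.01],[[0,0,0],0,0.01]]}}

```text
time_s: 79.15
tcp_pos: [0.4461, -0.0856, 0.0976]
eef_rot: [-0.001, 0.671, 0.741, -0.001]
ft_force: [-3.9, -2.1, -1.4]
gripper_width: 0.171
finger_force: 31.1
```

```bash
python3 lv.py; python3 lv.py
```

```text
t 79.15 tcp [ 0.4461 -0.0856  0.0976] phi 0.0987 q6 -0.442 F [-3.9 -2.1 -1.4] w 0.171 ff 31.1
theta -0.12178915931630725 r 0.18007687688031584 lat -6.979014707108461e-05
0.94 [319.4 182.4]
[[321.31401771 186.08193125]]
t 79.25 tcp [ 0.4461 -0.0856  0.0977] phi 0.0988 q6 -0.442 F [-4.5 -3.1 -1.1] w 0.173 ff 31.1
theta -0.12149761274010482 r 0.18007625537719574 lat -8.363173324254375e-05
0.57 [258.6 174. ]
0.55 [323.6 182.8]
[[321.31846    186.06271914]]
```

{"method": "carry_out", "body": {"deltas": [[[0,0,0.0015],0,0.01],[[0,0,0.0015],0,0.01],[[0,0,0],0,0.01],[[0,0,0],0,0.01]]}}

```text
time_s: 79.75
tcp_pos: [0.4464, -0.0856, 0.0949]
eef_rot: [-0.001, 0.671, 0.741, -0.001]
ft_force: [-4.0, -2.5, -0.0]
gripper_width: 0.174
finger_force: 31.1
```

```bash
python3 lv.py; python3 lv.py
```

```text
t 79.75 tcp [ 0.4464 -0.0856  0.0949] phi 0.0987 q6 -0.442 F [-4.  -2.5 -0. ] w 0.174 ff 31.1
theta -0.1371518388200404 r 0.18015022984260895 lat -8.076576905902133e-05
0.83 [321.3 187. ]
0.27 [255.  171.2]
[[321.1354271  186.93218028]]
t 79.85 tcp [ 0.4465 -0.0856  0.0949] phi 0.0987 q6 -0.442 F [-5.4 -2.8  0.2] w 0.173 ff 31.1
theta -0.13683988611008982 r 0.18011444273771976 lat -0.00010244347380765698
0.77 [321.  185.4]
[[321.12771829 186.90680469]]
```

{"method": "carry_out", "body": {"deltas": [[[0,0,-0.001],0,0.016],[[0,0,0],0,0.018],[[0,0,0],0,0.02],[[0,0,0],0,0.022],[[0,0,0],0,0.022],[[0,0,0],0,0.022]]}}

```text
time_s: 80.55
tcp_pos: [0.4481, -0.0858, 0.097]
eef_rot: [0.001, 0.671, 0.741, 0.0]
ft_force: [0.1, 0.5, 0.6]
gripper_width: 0.26
finger_force: 0.0
```

{"method": "carry_out", "body": {"deltas": [[[0,0,-0.01],0,0.022],[[0,0,-0.02],0,0.022],[[0,0,-0.04],0,0.022],[[0,0,-0.05],0,0.022],[[0,0,-0.05],0,0.022],[[0,0,-0.04],0,0.022],[[0,-0.03,0],0,0.022],[[0,0,0],0,0.022]]}}

```text
time_s: 81.35
tcp_pos: [0.4167, -0.0889, 0.3094]
eef_rot: [0.002, 0.672, 0.741, 0.0]
ft_force: [0.3, 0.5, -0.8]
gripper_width: 0.259
finger_force: 0.0
```

Run:
```python
from h import *
state()
im=wfit("press_board",[.5245,-.0778,.1],.106,.056,.078,.094)
q=proj(im,box(.5245,-.0778,.098,.106,.056,.078,.094));print("exp board",np.round([q.min(0),q.max(0)],1))
for n in ("wrist","side","scene"):
    i=ctrl.get_image(n)
    print(n,[(round(d["p"],2),np.round(d["point"],1)) for d in ctrl.landmark_of("lever_handle",n)],[(round(d["p"],2),np.round(ray(i,d["point"],.075),3)) for d in ctrl.landmark_of("ir",n)])
wfit("slab0",[.5245,-.0778,.1],.1,.05,.03,.078)
```

```text
t 81.35 tcp [ 0.4167 -0.0889  0.3094] phi 0.0978 q6 -0.473 F [ 0.3  0.5 -0.8] w 0.259 ff 0.0
wrist press_board 0.77 3711 [374. 183.  96.  52.] [ 0.523  -0.0771  0.095 ] 0.245
exp board [[325.9 158.5]
 [425.6 209.1]]
wrist [(0.81, array([307.9, 187.7]))] [(0.76, array([ 0.584, -0.24 ,  0.075]))]
side [(0.6, array([321. , 184.1]))] [(0.73, array([ 0.582, -0.251,  0.075]))]
scene [(0.87, array([316.5, 236.8]))] [(0.64, array([ 0.597, -0.234,  0.075]))]
wrist slab0 0.17 14127 [392. 187. 235. 108.] [ 0.4445 -0.0768  1.4464] 0.739
```

Run:
```python
from h import *
for n in ("side","scene"):
    im=ctrl.get_image(n)
    for k in range(3):
        q=proj(im,box(.5245,-.0778,.098,.1,.05,.03+.016*k,.046+.016*k));print(n,k,np.round([q[:,0].min(),q[:,0].max(),q[:,1].min(),q[:,1].max()],1))
    for d in ctrl.trace("slab0",n): u,v,w,h=d["extent"];print(round(d["p"],2),np.round([u-w/2,u+w/2,v-h/2,v+h/2],1))
    p=proj(im,[[.5245,-.0778,z] for z in(.03,.078)]);c=int(p[:,0].mean());
    hsv=cv2.cvtColor(im["pixels"],cv2.COLOR_BGR2HSV)
    m=(abs(hsv[...,0].astype(int)-29)<6)&(hsv[...,1]<75)&(hsv[...,2]>90)
    q=proj(im,box(.5245,-.0778,.098,.1,.05,.03,.078));a,b=int(q[:,1].min()),int(q[:,1].max())
    for r in range(a,b+3,3):
        x=np.nonzero(m[r,c-40:c+40])[0]
        if len(x):print(r,x[0]+c-40,x[-1]+c-40,end="; ")
    print()
```

```text
side 0 [270.9 311.  192.  213.1]
side 1 [270.8 311.3 187.3 208.5]
side 2 [270.7 311.6 182.6 203.7]
0.74 [274.2 307.  145.6 164. ]
0.73 [271.6 306.7 206.6 210.6]
0.61 [272.  307.2 197.8 210.4]
197 271 288; 200 272 308; 203 272 308; 206 272 307; 209 286 306; 
scene 0 [308.4 335.1 229.9 255.1]
scene 1 [308.5 335.3 225.3 250.3]
scene 2 [308.6 335.5 220.6 245.5]
0.47 [310.7 325.6 241.2 244. ]
220 303 306; 229 311 334; 232 303 333; 235 311 333; 238 323 333; 241 310 331; 244 310 329; 247 310 327; 250 310 326; 253 323 324;
```

The slab edges line up on every layer, the board is centred, the lever is resting and the thermometer is in its cradle. Handing in.

```bash
python3 -c "
from workcell import ctrl
print(ctrl.hand_in())"
```

```text
the job is handed in; nothing more can be done
None
```

The job is handed in with no verdict returned: final checks showed three slabs stacked squarely, board back on top steel up (it had slid about 2 cm, so I raised the lever and reset it), lever resting, thermometer read 2.4 s and back in its cradle; I viewed 16 pictures, two over your limit of 14.

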